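# Set up two coils on the coil test stand

## Robot

A 7-joint arm with a two-finger parallel gripper is mounted at the origin on the work surface. World frame = base frame: x ahead of the robot, y to its left, z up, the work surface at z = 0. Lengths are in m, angles in rad, forces in N, time in s.
With the tool pointing down it reaches from about 0.4 to 0.875 m from the base axis. Payload 19.3 kg.
Tool frame: the origin (TCP) lies midway between the tips of the shut fingers; the grasp point (between the pads) lies 19 mm behind it; z points along the fingers, y is the line along which they close (so a half turn about z gives the same grasp; the last joint's range is limited). The gripper opens to 85 mm and grips with 20 to 120 N. Pads are 22 mm wide; open, the fingers measure 114 mm over their backs; the gripper's body (76 mm by 85 mm) begins 54 mm behind the grasp point. The pads swing forward as they close: fully open they stand 13 mm farther back than shut.
Start: joints at [-1.27, 0.521, -0.036, 1.599, 0.021, 1.021, -0.113], TCP at [0.226, 0.583, 0.231] pointing down, gripper open.
Joint ranges: [-2.91, 2.91], [-0.3, 2.13], [-1.5, 1.42], [0.17, 2.43], [-1.26, 4.41], [0.16, 1.93], [-2.52, 2.52]. Speed limits (rad/s): [1.89, 1.89, 2.39, 2.39, 3.01, 3.01, 3.01].

## Interface

Orientations are given as [roll, pitch, yaw] about the fixed x, y, z axes, in that order (R = Rz(yaw) Ry(pitch) Rx(roll)).
In Python, from workcell import bot gives the robot as it stands.
- The arm moves only by the tool move_arm, never from a script. Its argument "moves" is a list that holds one entry, the list of rows, each a list of 7 numbers: the opening, from 0 (shut) to 1 (fully open), then the shift along the tool's x, y, z in units of 1000 mm (1.0 is 1000 mm), then the turn, a rotation vector about the tool's x, y, z in units of 2 pi rad (1.0 is 2 pi rad). A call has 1 to 5 rows; each row is the pose to reach, as a shift and turn from the pose commanded when the call began, along the tool's axes at that moment, turning the shorter way round; what a row does not reach only later rows make up. A row lasts 1/10 s, in which the tool goes at most 50 mm and 8.59 degrees, less where a joint would pass 70% of its speed; a pose out of reach is approached as far as the arm can. A call with a number of a shift or a turn outside -1 to 1 is refused whole. A call with a gripper value outside its range is refused whole. The fingers move at their own pace and stop on an object; "force" is the grip in N (left out, the last holds). Time passes only in rows, so rows that repeat a pose let the fingers close. It gives the time, the measured TCP pose, the force, the opening and the grip force at its end, in the units of the state.
- bot.observe(): the state, without advancing time (a new reading comes with each control period).
- bot.grab_frame(name): name is "scene" or "top"; returns the picture (384x512x3 uint8, red, green, blue); there is no depth.
- bot.camera_params(name): a dict with "vertical_fov" (degrees; the focal length in pixels is half the picture's height over the tangent of half this angle, whatever the lens; pixels are square), "cx", "cy" (the principal point, pixels), "D" ([k1, k2, p1, p2, k3] as OpenCV has them; the pictures are not rectified), "R" (3x3) and "t" (3): a world point X has camera coordinates R X + t. Camera axes: x right, y down, z forward; pixel columns grow to the right and rows downward; lengths in m; the calibration is good to about 2 mm. A picture is of the moment at which its call begins. camera_params takes no time and is no camera call.
- bot.job_done(): hands the job in; it is judged then, once.
The state is a dict: "clock": time; "qpos": joint angles; "qd": joint speeds; "joint_efforts": joint torques, N m; "position": TCP position; "tool_rot": TCP orientation; "force": force on the tool from outside, world axes, zero at the start; "moment": the same for the moment, N m; "grip_width": finger opening in m; "finger_force": force on a finger pad.
Only numpy, scipy, OpenCV 4.12 (cv2) and the standard library are available. Lean on these libraries where they do the work, as an engineer would, in place of code of your own. Each camera call takes 0.05 s, during which the arm holds its last target. There are 200 camera calls.

## Task

Get the coil test stand ready: set its left thumbwheel to 4 and its right thumbwheel to 2, and gently stand the coil on the circuit board in the square nest and the coil on the aluminium block in the oblong nest. Each must stand upright, centred in the gap between its four brass stops and square to them, the board's terminal block towards the thumbwheels and the block's long side along the long gap. Let go of everything, and leave all the other things on the table where they are.

Things in the scene. Friction and masses are not known exactly. Their poses are not given: they have to be found in the camera images.
- stand: Coil test stand, fixed: black slab 150 x 270 x 12 mm. Origin on the table, x away from the robot, y to its left (turned at most 0.25 rad); slab spans x -60..90, y -130..140 mm. From right (-y) to left it carries the square nest, the oblong nest and a bank of two thumbwheels; behind them a mast. Small posts, 28 mm above the table, stand at x 75 mm, y -100, 30 and 75 mm.
- mast_top (a point): Ball (18 mm) on top of a thin brass probe mast, 172 mm above the table, at stand x 75, y -42 mm; a fixed obstacle.
- wheel_bank (a point): Middle of the axle of the thumbwheel bank (stand x 0, y 88 mm, 40 mm above the table; axle along y). A fixed grey drum of radius 22 mm and length 100 mm lies on the axle, on a block 80 mm deep whose top is 20 mm above the table; the wheels stick out of the drum. Five white ticks along the drum mark settings 1 to 5, counted from the robot's side.
- nest_square (a point): Centre of the square nest, on the slab's top surface (12 mm above the table); axes as the stand's. One brass stop, 6 mm high, stands on each of its four sides; the gap between facing stops is 54 mm both along x and along y.
- nest_oblong (a point): Centre of the oblong nest, on the slab's top surface; axes as the stand's. Four brass stops, 6 mm high; the gap between facing stops is 64 mm along x and 44 mm along y.
- wheel_left (a joint): Left white thumbwheel (stand y 114 mm), radius 27 mm, 12 mm wide. Its tab, 12 x 8 mm, reaches to 53 mm from the axle; the tab turns the wheel and shows the setting. 0: tab upright; positive leans away from the robot. Settings 1 to 5: -0.70, -0.35, 0, +0.35, +0.70 rad. Turns -0.8 to 0.8, stays where left (friction 0.04 N m, no clicks). Starts from -0.75 to -0.05.
- wheel_left_tab (a point): Point in the tab of the left wheel, 44 mm from the axle; moves with the wheel.
- wheel_right (a joint): Right white thumbwheel, same as the left one (centre at stand x 0, y 62 mm, 52 mm from the left one). 2 is -0.35 rad. It may start anywhere from 0.05 to 0.75.
- wheel_right_tab (a point): Point in the tab of the right wheel, 44 mm from the axle; moves with the wheel.
- board_coil: Small coil on a circuit board, loose, about 70 g: green board 40 x 40 x 4 mm, on its middle an upright copper-wound tube, diameter 22 mm, top 61 mm above the underside (last 5 mm a white cap). A black terminal block 22 x 8 mm, 13 mm high above the underside, sits along the board's +y edge. Origin at the centre of the underside, z up. It starts upright left or right of the stand, at any yaw.
- board_terminal (a point): Top of the board's terminal block, 15 mm from the board's centre along its +y, 13 mm above its underside.
- block_coil: Small coil on an aluminium block, loose, about 160 g: block 50 mm (x) x 30 mm (y) x 34 mm high, on its middle an upright copper-wound tube, diameter 20 mm, top 88 mm above the underside. Origin at the centre of the underside, z up. Either way round will do. It starts upright on the other side of the stand, at any yaw.
- tall_coil: Bystander, loose: taller coil on a grey disc, foot diameter 40 mm, tube diameter 23 mm, 125 mm high; stands close to the board. Origin at the centre of the underside.
- capacitor: Bystander, loose: upright can, diameter 31 mm, 66 mm high; stands close to the board on the side opposite the tall coil. Origin at the centre of the underside.
- lamp: Bystander, loose: short white lamp tube, diameter 25 mm, upright on a black foot 36 x 36 mm, 110 mm high in all; stands close to the block. Origin at the centre of the underside.
- spool: Bystander, loose: wire spool standing on end, diameter 40 mm, 48 mm high; stands close to the block on the side opposite the lamp. Origin at the centre of the underside.
- heatsink: Bystander, loose: small finned aluminium heatsink 30 x 30 x 16 mm lying close to the board. Origin at the centre of the underside.
- relay: Bystander, loose: small grey box 18 x 28 x 16 mm lying close to an end of the block. Origin at the centre of the underside.
- battery_box: Bystander, loose: flat black box 60 x 90 x 22 mm lying between the robot and the stand. Origin at the centre of the underside.
- charger: Bystander, loose: flat grey box 40 x 75 x 14 mm lying beyond the stand's left end. Origin at the centre of the underside.
Mind the look-alikes: they are no part of the job. What is shaped like the block_coil but pink is not meant.

How it is judged:
At the end, for the whole second after the job is handed in: Wheels within 0.12 rad of settings 4 (left) and 2 (right); each coil centred in its nest within 4 mm, flat on the slab, upright (0.05 rad), at rest, square to the stops within 0.14 rad, the terminal block towards the wheels, the block's long side along the 64 mm gap; all released (value of joint wheel_left between 0.23 and 0.47 rad and value of joint wheel_right between -0.47 and -0.23 rad and horizontal distance between board_coil and nest_square below 0.004 m and z of board_coil in the frame of nest_square below 0.002 m and angle between each of board_coil, block_coil's own z axis and vertical below 0.05 rad and angle between the x axis of board_coil and the x axis of nest_square, either way round below 0.14 rad and y of board_terminal in the frame of nest_square above 0.008 m and horizontal distance between block_coil and nest_oblong below 0.004 m and z of block_coil in the frame of nest_oblong below 0.002 m and angle between the x axis of block_coil and the x axis of nest_oblong, either way round below 0.14 rad and linear speed of each of board_coil, block_coil below 0.01 m/s); the robot touches nothing.
It fails at once if a bystander is moved by more than 20 mm (distance of any of tall_coil, capacitor, lamp, spool, battery_box, charger, heatsink, relay from where it was at the start of the episode above 0.02 m).
It fails at once if a bystander is knocked over (angle between any of tall_coil, capacitor, lamp, spool, battery_box, charger, heatsink, relay's own z axis and vertical above 0.6 rad).
It fails at once if one of the two coils is tipped over (more than 0.7 rad) (angle between any of board_coil, block_coil's own z axis and vertical above 0.7 rad).
It fails at once if one of the two coils is set down hard or dropped onto the stand (more than 40 N) (contact force between any of board_coil, block_coil and stand above 40 N).
It also fails if it takes over 70 s, if anything falls off the work surface, if the arm or the gripper's body presses on something with over 40 N, if the wrist force passes 120 N, or if a joint passes its speed limit or range.

## Working session

There is one attempt and no reset: what is moved stays moved. The work goes in short steps, Python scripts to look and compute and a tool call to move; the robot and the scene stay as the last step left them, time stands still between calls to the robot, and variables do not carry over. Pictures are saved under pics/ and viewed, at most 10 in all, crops included, and the job is handed in when it is done.

Besides the shell and the picture viewer there is one more tool, called after "Request:" as name(argument=value, ...), one argument or row to a line, values as JSON. move_arm: Moves the arm, as the interface text tells. Shifts and turns lie within -1 to 1; 1 stands for 1000 mm of shift or 2 pi rad of turn. Its arguments: {"type":"object","properties":{"moves":{"type":"array"},"force":{"type":"number"}},"required":["moves"]}

```bash
mkdir -p pics; ls; python3 - <<'E'
from workcell import bot
import cv2,json
s=bot.observe();print({k:s[k] for k in("clock","position","tool_rot","grip_width")})
for n in("scene","top"):
    f=bot.grab_frame(n);cv2.imwrite(f"pics/{n}0.png",cv2.cvtColor(f,cv2.COLOR_RGB2BGR));
    print(n,bot.camera_params(n))
a=cv2.imread("pics/scene0.png")
cv2.imwrite("pics/t0.png",cv2.resize(cv2.imread("pics/top0.png"),(800,600),interpolation=cv2.INTER_CUBIC))
cv2.imwrite("pics/s0.png",cv2.resize(a,(800,600),interpolation=cv2.INTER_CUBIC))
E
```

```text
pics
{'clock': 0.0, 'position': array([0.22638509, 0.58219593, 0.23070884]), 'tool_rot': array([-3.14044589e+00,  8.77309852e-05,  2.77077014e+00]), 'grip_width': 0.08548385231611498}
scene {'vertical_fov': 45.0046735068485, 'cx': 258.1857577971953, 'cy': 191.14997357840707, 'D': array([-0.10944652,  0.        ,  0.        ,  0.        ,  0.        ]), 'R': array([[ 0.24706088,  0.96894042, -0.01074151],
       [ 0.81595594, -0.21400642, -0.53704484],
       [-0.52266321,  0.12391817, -0.8434853 ]]), 't': array([-0.13668023, -0.35126347,  1.56567556])}
top {'vertical_fov': 50.51107142107104, 'cx': 247.87643867230054, 'cy': 191.85172378713312, 'D': array([0.0052366, 0.       , 0.       , 0.       , 0.       ]), 'R': array([[-0.02875311, -0.99943698,  0.01729127],
       [-0.98914891,  0.02595531, -0.14460555],
       [ 0.14407533, -0.0212615 , -0.98933829]]), 't': array([0.01140705, 0.51891103, 1.21792247])}
```

View pics/t0.png

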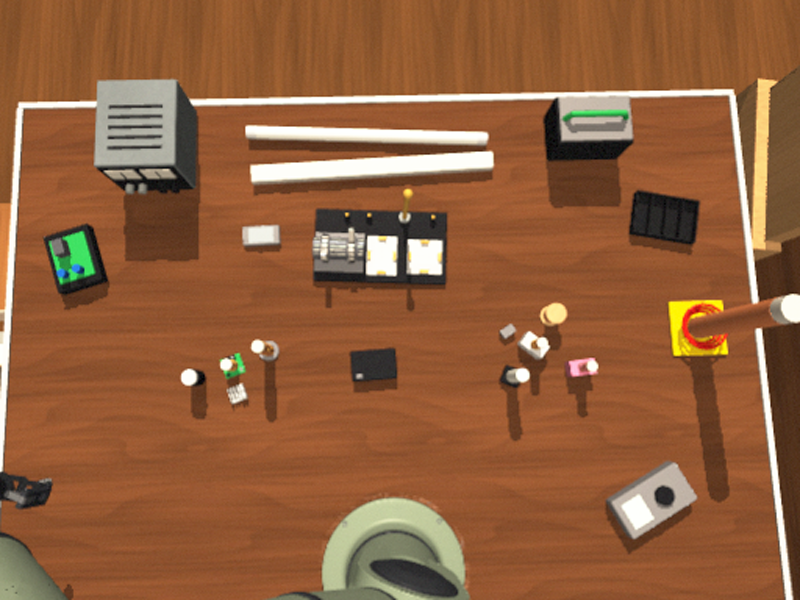

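View pics/s0.png

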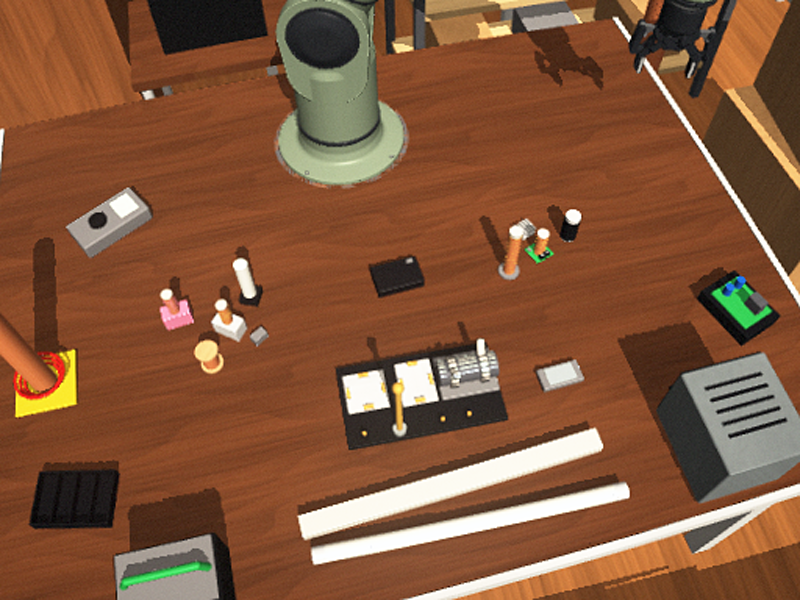

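The top view (scaled 1.5625) shows the stand around (380,245), the board at (232,365) between the tall coil (265,350) and capacitor (192,378), and the block at (535,345) with the lamp (515,376), spool (553,314) and relay (508,332). Next I'll write helpers and make an enlarged montage.

```bash
cat > h.py <<'E'
import numpy as np, cv2
from workcell import bot
def K(n):
    p=bot.camera_params(n); f=192/np.tan(np.radians(p["vertical_fov"])/2)
    return np.array([[f,0,p["cx"]],[0,f,p["cy"]],[0,0,1]]),p["D"],p["R"],p["t"]
def onplane(n,uv,z):
    k,D,R,t=K(n); q=cv2.undistortPoints(np.float64(uv).reshape(-1,1,2),k,D)[:,0]
    d=np.c_[q,np.ones(len(q))]@R; c=-R.T@t
    return c+d*((np.asarray(z)-c[2])/d[:,2])[:,None]
def proj(n,X):
    k,D,R,t=K(n); return cv2.projectPoints(np.float64(X).reshape(-1,1,3),cv2.Rodrigues(R)[0],t,k,D)[0][:,0]
def rectify(n,c,z,w,h,s):
    """metric picture of plane z about c=(x,y); w,h in px along -y,-x; s m/px"""
    f=bot.grab_frame(n) if isinstance(n,str) else None
    j,i=np.meshgrid(np.arange(w),np.arange(h))
    X=np.stack([c[0]-(i-h/2)*s,c[1]-(j-w/2)*s,np.full(i.shape,z)],-1)
    m=proj(n,X).reshape(h,w,2).astype(np.float32)
    return cv2.remap(f[...,::-1].copy(),m,None,cv2.INTER_CUBIC)
E
python3 - <<'E'
from h import *
t=cv2.imread("pics/top0.png");s=cv2.imread("pics/scene0.png")
def c(a,x,y,w,h): return cv2.resize(a[y:y+h,x:x+w],(400,300),interpolation=cv2.INTER_CUBIC)
# crops 80x60 ->5x
m=np.vstack([np.hstack([c(t,110,205,80,60),c(t,310,185,80,60)]),np.hstack([c(s,310,120,80,60),c(s,100,160,80,60)])])
cv2.imwrite("pics/m1.png",m)
m=np.vstack([np.hstack([c(t,192,125,100,75),c(s,210,210,120,90)])])
cv2.imwrite("pics/m2.png",m)
for n,uv,z in[("top",(380/1.5625,245/1.5625),.012),("top",(148,234),0),("top",(342,220),.03),("scene",(540/1.5625,255/1.5625),0)]: print(onplane(n,uv,[z]))
E
```

```text
[[0.63603238 0.00823926 0.012     ]]
[[0.39997195 0.31136    0.        ]]
[[ 0.42482204 -0.29074634  0.03      ]]
[[0.40826828 0.30881205 0.        ]]
```

View pics/m1.png

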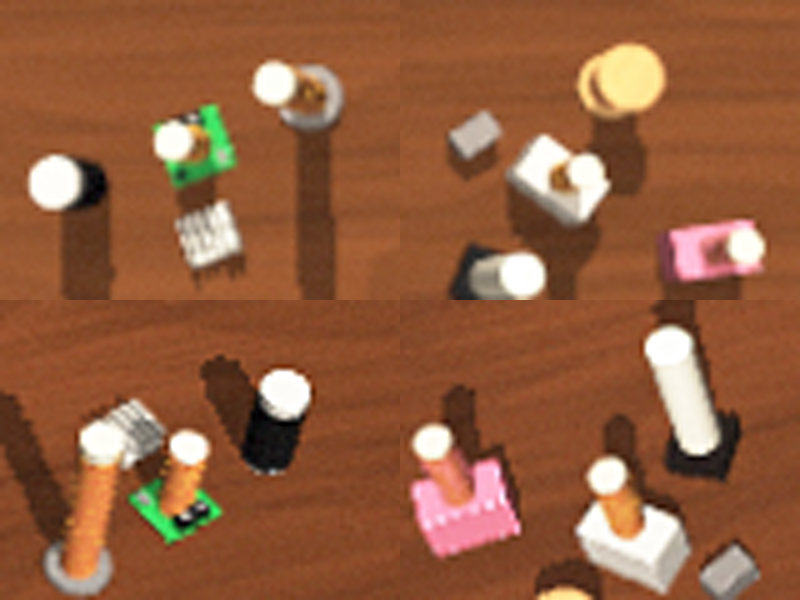

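View pics/m2.png

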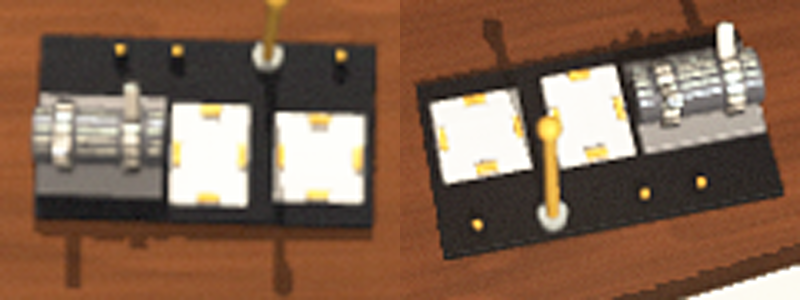

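The montages show the board's terminal facing away from the robot and a little left, and the block's long side running down-right in the top view. The right tab leans away; the left tab is seen best in the scene view, near pixel (308,218). Now I'll measure.

```bash
cat > meas.py <<'E'
from h import *
import sys
def rect(n,mask,z):
    cs,_=cv2.findContours(mask.astype(np.uint8),cv2.RETR_EXTERNAL,cv2.CHAIN_APPROX_NONE)
    p=np.vstack([c[:,0] for c in cs if cv2.contourArea(c)>4])
    X=onplane(n,p,np.full(len(p),z))[:,:2]
    (c,wh,a)=cv2.minAreaRect((X*1000).astype(np.float32)); return np.round(c,1),np.round(wh,1),round(a,1)
def blobs(mask,amin):
    n,l,s,c=cv2.connectedComponentsWithStats(mask.astype(np.uint8)); return [(c[i],s[i,4],l==i) for i in range(1,n) if s[i,4]>=amin]
def box(n,X,r):
    u,v=proj(n,X)[0]; m=np.zeros((384,512),bool); m[int(v-r):int(v+r),int(u-r):int(u+r)]=True; return m
E
python3 - <<'E'
from meas import *
for n in("top","scene"):
    im=cv2.imread(f"pics/{n}0.png"); hsv=cv2.cvtColor(im,cv2.COLOR_BGR2HSV); H,S,V=[hsv[...,i].astype(int) for i in range(3)]
    print(n)
    # nests plates
    st=box(n,[.62,-.03,.012],45)
    for c,a,m in blobs(st&(V>190)&(S<60),60): print(" white",c.round(1),a,rect(n,m,.012))
    for c,a,m in blobs(st&(H>12)&(H<32)&(S>120)&(V>120),3): print(" brass",c.round(1),a,(onplane(n,c,[.018])[0]*1000).round(1))
    dk=box(n,[.636,.008,.012],75)&(V<60)
    bl=blobs(dk,400)
    for c,a,m in bl: print(" slab",a,rect(n,m,.012))
    g=box(n,[.4,.31,0],22)&(H>45)&(H<80)&(S>100)&(V>60)
    print(" green",rect(n,g,.004))
    for nm,X,z in(("board",[.4,.31,.0],.061),("block",[.42,-.29,0],.088)):
        for c,a,m in blobs(box(n,X,26)&(V>170)&(S<50),12): print(" ",nm,"white",c.round(1),a,"cap",(onplane(n,c,[z])[0]*1000).round(1),rect(n,m,.034))
E
```

```text
top
 white [243.8 163.2] 422 (array([614.5,   7.8]), array([60.3, 81.2]), 88.2)
 white [271.5 164.1] 413 (array([610.5, -81.1]), array([67.2, 71.1]), 87.7)
 brass [260.  127.9] 92 [728.2 -48.3  18. ]
 brass [221.5 137. ] 6 [701.   75.8  18. ]
 brass [235.7 137. ] 7 [699.9  30.5  18. ]
 brass [276.9 138.1] 8 [ 693.1 -101.    18. ]
 brass [244.5 152. ] 12 [650.1   3.8  18. ]
 brass [271.3 154.3] 9 [640.4 -81.3  18. ]
 brass [236. 163.] 5 [615.1  31.6  18. ]
 brass [252.  163.5] 4 [612.2 -19.   18. ]
 brass [261.5 163.5] 8 [611.5 -49.   18. ]
 brass [281.3 164.5] 6 [ 606.7 -111.8   18. ]
 brass [271. 173.] 5 [580.1 -78.   18. ]
 brass [243.5 174. ] 4 [579.1   8.9  18. ]
 slab 1731 (array([632.9,   8.1]), array([266.1, 148.4]), 86.8)
 green (array([399.9, 308.6]), array([39.9, 40.8]), 21.8)
  board white [164.3 221.1] 48 cap [433.9 249.4  61. ] (array([434.9, 254. ]), array([21.4, 21.3]), 88.4)
  board white [144.1 232.6] 42 cap [401.4 309.2  61. ] (array([403.2, 315.8]), array([19.6, 18.9]), 44.4)
  board white [123.2 240.9] 33 cap [378.8 370.4  61. ] (array([379.6, 377.3]), array([30.,
[... 1339 characters left out ...]
([365.6, 281.6]), array([35.3, 46.8]), 21.0)
  board white [347.2 149.2] 33 cap [401.5 306.8  61. ] (array([383.8, 317.4]), array([18.4, 18.8]), 75.5)
  board white [326.  174.8] 32 cap [471.6 217.4  61. ] (array([451.7, 226.2]), array([32.3, 20.9]), 75.4)
  block white [158.8 186.1] 59 cap [ 408.6 -239.9   88. ] (array([ 370.1, -244.6]), array([29.7, 21.4]), 7.6)
  block white [141.  194.7] 36 cap [ 423.8 -290.3   88. ] (array([ 387.5, -298.4]), array([17.1, 20.2]), 83.3)
  block white [147.  208.9] 211 cap [ 472.1 -280.    88. ] (array([ 431.6, -289.1]), array([65.1, 42.5]), 51.6)
  block white [164.8 213.7] 42 cap [ 498.4 -236.    88. ] (array([ 465. , -240.8]), array([15.4, 23.3]), 37.8)
```

```bash
cat > plan.py <<'E'
import numpy as np
from scipy.spatial.transform import Rotation as Ro
TH=-0.051; O=np.array([.6191,.0031,0])
RS=Ro.from_euler("z",TH)
def W(x,y,z): return O+RS.apply([x,y,z])
def pose(p,yaw,lean=0):
    R=Ro.from_euler("xyz",[np.pi,0,yaw]); ax=RS.apply([0,1,0]); return np.array(p),Ro.from_rotvec(ax*lean)*R
def wheel(y,a,r,yaw=np.pi/2+TH): # TCP at radius r from the axle
    return pose(W(r*np.sin(a),y,.040+r*np.cos(a)),yaw,a)
def chain(start,ways):
    """print rounded deltas; start=(p,R)"""
    p,R=start
    for q,Q in ways:
        d=np.round(R.inv().apply(q-p),3); w=np.round((R.inv()*Q).as_rotvec()/2/np.pi,3)
        print([*d.tolist(),*w.tolist()], "rows", round(max(np.linalg.norm(d)/.05, np.linalg.norm(w)*360/8.59),1))
        p,R=p+R.apply(d),R*Ro.from_rotvec(w*2*np.pi)
    print("end",p.round(4),R.as_euler("xyz").round(3))
def now():
    from workcell import bot
    s=bot.observe(); return np.array(s["position"]),Ro.from_euler("xyz",s["tool_rot"])
E
python3 - <<'E'
from meas import *; from plan import *
def onside(n,uv,y):
    k,D,R,t=K(n); q=cv2.undistortPoints(np.float64(uv).reshape(-1,1,2),k,D)[:,0]; d=RS.inv().apply(np.append(q[0],1)@R); c=RS.inv().apply(-R.T@t-O)
    X=c+d*(y-c[1])/d[1]; return X.round(4), round(float(np.arctan2(X[0],X[2]-.04)),2),round(float(np.hypot(X[0],X[2]-.04)),4)
# scene tab px (m2 right panel scale .3) ; top tab px (left panel scale .25)
print("L",onside("scene",(307.8,218.1),.114)); 
print("R scene",onside("scene",(210+.3*272,210+.3*112),.062))
for a in(-.7,-.5,-.3,-.1): print(a,"L tip",[proj(n,W(.053*np.sin(a),.114,.04+.053*np.cos(a)))[0].round(1) for n in("top","scene")])
for a in(.1,.3,.5,.7): print(a,"R tip",[proj(n,W(.053*np.sin(a),.062,.04+.053*np.cos(a)))[0].round(1) for n in("top","scene")])
a=cv2.imread("pics/top0.png")[135:180,195:240];b=cv2.imread("pics/scene0.png")[205:255,280:330]
cv2.imwrite("pics/w.png",np.hstack([cv2.resize(a,(400,400),interpolation=cv2.INTER_CUBIC),cv2.resize(b,(400,400),interpolation=cv2.INTER_CUBIC)]))
print("cap block top",onplane("top",(347.4,218.6),[.088]))
E
```

```text
L (array([-0.0166,  0.114 ,  0.0951]), -0.29, 0.0576)
R scene (array([0.0298, 0.062 , 0.062 ]), 0.93, 0.0371)
-0.7 L tip [array([206.9, 167.2]), array([305.6, 215.1])]
-0.5 L tip [array([206.9, 163.9]), array([306.7, 216.8])]
-0.3 L tip [array([206.9, 160.4]), array([307.7, 219.3])]
-0.1 L tip [array([206.9, 156.8]), array([308.8, 222.3])]
0.1 R tip [array([224.5, 153.8]), array([289.9, 229.7])]
0.3 R tip [array([224.6, 150.6]), array([290.9, 233.6])]
0.5 R tip [array([224.8, 147.8]), array([291.7, 237.8])]
0.7 R tip [array([225. , 145.5]), array([292.4, 241.9])]
cap block top [[ 0.4244809  -0.29234908  0.088     ]]
```

View pics/w.png

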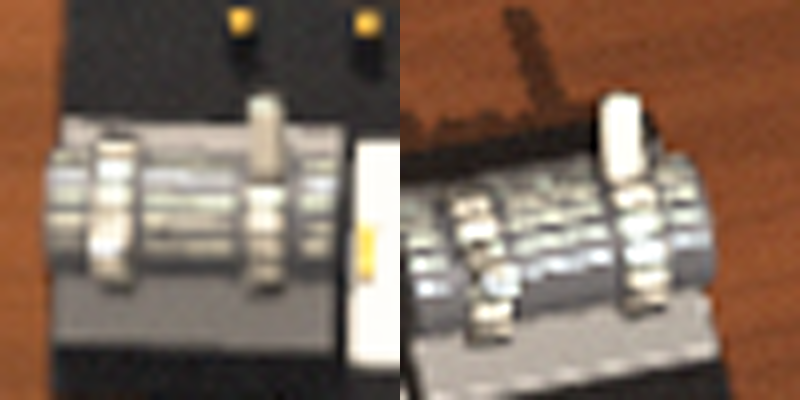

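Readings: the right tab tip is at about (224.8,146) in top and (292.8,240) in scene, giving about +0.6 rad. The left is about −0.4 rad. I'll grip the tabs and swing them along the arc.

```bash
cat >> plan.py <<'E'
def seg(a,b,n):
    from scipy.spatial.transform import Slerp
    s=Slerp([0,1],Ro.concatenate([a[1],b[1]])); return [(a[0]+(b[0]-a[0])*i/n,s(i/n)) for i in range(1,n+1)]
E
python3 - <<'E'
from plan import *
n=now(); h=wheel(.114,-.4,.12); chain(n,seg(n,h,4)+[wheel(.114,-.4,.034)])
E
```

```text
[-0.124, -0.076, 0.02, -0.014, -0.01, 0.049] rows 2.9
[-0.14, -0.037, 0.024, -0.014, -0.01, 0.049] rows 2.9
[-0.143, 0.005, 0.031, -0.013, -0.01, 0.049] rows 2.9
[-0.134, 0.045, 0.042, -0.014, -0.01, 0.049] rows 2.9
[0.0, -0.0, 0.086, -0.0, 0.0, 0.0] rows 1.7
end [0.6122 0.1173 0.0711] [2.742e+00 2.000e-03 1.521e+00]
```

Request:
move_arm(
  moves=[
    [[0.55, -0.124, -0.076, 0.02, -0.014, -0.01, 0.049], [0.55, -0.124, -0.076, 0.02, -0.014, -0.01, 0.049], [0.55, -0.124, -0.076, 0.02, -0.014, -0.01, 0.049], [0.55, -0.124, -0.076, 0.02, -0.014, -0.01, 0.049], [0.55, -0.124, -0.076, 0.02, -0.014, -0.01, 0.049]],
  ],
  force=20,
)

```text
clock: 0.6
position: [0.315, 0.4661, 0.2113]
tool_rot: [3.046, 0.048, 2.459]
force: [-0.9, 0.0, 0.4]
grip_width: 0.0469
finger_force: 0.0
```

Request:
move_arm(
  moves=[
    [[0.55, -0.14, -0.037, 0.024, -0.014, -0.01, 0.049], [0.55, -0.14, -0.037, 0.024, -0.014, -0.01, 0.049], [0.55, -0.14, -0.037, 0.024, -0.014, -0.01, 0.049], [0.55, -0.14, -0.037, 0.024, -0.014, -0.01, 0.049], [0.55, -0.14, -0.037, 0.024, -0.014, -0.01, 0.049]],
  ],
)

```text
clock: 1.1
position: [0.4024, 0.3515, 0.1906]
tool_rot: [2.939, 0.064, 2.146]
force: [0.6, -0.0, 0.8]
grip_width: 0.047
finger_force: 0.0
```

Request:
move_arm(
  moves=[
    [[0.55, -0.143, 0.005, 0.031, -0.013, -0.01, 0.049], [0.55, -0.143, 0.005, 0.031, -0.013, -0.01, 0.049], [0.55, -0.143, 0.005, 0.031, -0.013, -0.01, 0.049], [0.55, -0.143, 0.005, 0.031, -0.013, -0.01, 0.049], [0.55, -0.143, 0.005, 0.031, -0.013, -0.01, 0.049]],
  ],
)

```text
clock: 1.6
position: [0.4905, 0.2366, 0.1705]
tool_rot: [2.839, 0.048, 1.832]
force: [0.4, 0.7, 0.4]
grip_width: 0.0472
finger_force: 0.0
```

Request:
move_arm(
  moves=[
    [[0.55, -0.134, 0.045, 0.042, -0.014, -0.01, 0.049], [0.55, -0.134, 0.045, 0.042, -0.014, -0.01, 0.049], [0.55, -0.134, 0.045, 0.042, -0.014, -0.01, 0.049], [0.55, -0.134, 0.045, 0.042, -0.014, -0.01, 0.049], [0.55, -0.134, 0.045, 0.042, -0.014, -0.01, 0.049]],
  ],
)

```text
clock: 2.1
position: [0.579, 0.1206, 0.1503]
tool_rot: [2.743, 0.001, 1.522]
force: [-0.4, 0.7, 1.3]
grip_width: 0.0468
finger_force: 0.0
```

Request:
move_arm(
  moves=[
    [[0.55, 0, 0, 0.05, 0, 0, 0], [0.55, 0, 0, 0.086, 0, 0, 0], [0.55, 0, 0, 0.086, 0, 0, 0], [0, 0, 0, 0.086, 0, 0, 0], [0, 0, 0, 0.086, 0, 0, 0]],
  ],
  force=20,
)

```text
clock: 2.6
position: [0.6118, 0.1216, 0.0704]
tool_rot: [2.743, -0.0, 1.526]
force: [0.1, -0.6, 0.7]
grip_width: 0.0188
finger_force: 0.2
```

Request:
move_arm(
  moves=[
    [[0, 0, 0, 0, 0, 0, 0], [0, 0, 0, 0, 0, 0, 0]],
  ],
)

```text
clock: 2.8
position: [0.6118, 0.1205, 0.071]
tool_rot: [2.743, 0.0, 1.525]
force: [11.3, 2.7, -24.0]
grip_width: 0.0074
finger_force: 19.1
```

```bash
python3 - <<'E'
from plan import *
from workcell import bot
n=now(); print(n[0],bot.observe()["force"],bot.observe()["grip_width"])
chain(n,[wheel(.114,a,.034) for a in(-.27,-.14,0,.12,.24,.35)]+[wheel(.114,.35,.115)])
E
```

```text
[0.61179508 0.12053275 0.07095081] [ 11.32722314   2.6812249  -24.03216236] 0.007373238005462439
[-0.003, 0.005, -0.0, 0.02, -0.0, 0.001] rows 0.8
[0.0, 0.004, 0.0, 0.021, -0.0, -0.0] rows 0.9
[0.0, 0.005, 0.001, 0.022, -0.0, -0.0] rows 0.9
[0.0, 0.004, -0.0, 0.02, -0.0, -0.0] rows 0.8
[0.0, 0.004, 0.0, 0.019, -0.0, -0.0] rows 0.8
[0.0, 0.004, 0.0, 0.017, -0.0, -0.0] rows 0.7
[0.0, -0.0, -0.081, 0.0, -0.0, -0.0] rows 1.6
end [0.6647 0.1147 0.1484] [-2.793e+00 -2.000e-03  1.519e+00]
```

```bash
cat >> plan.py <<'E'
def cum(start,ways,g):
    p,R=start
    print([[g,*np.round(R.inv().apply(q-p),4).tolist(),*np.round((R.inv()*Q).as_rotvec()/2/np.pi,4).tolist()] for q,Q in ways])
E
python3 - <<'E'
from plan import *
n=now()
cum(n,[wheel(.1165,a,.0335) for a in(-.27,-.14,-.01,.11,.23)],0)
cum(wheel(.1165,.23,.0335),[wheel(.1165,.35,.0335)],0)
E
```

```text
[[0, -0.0004, 0.0045, 0.0005, 0.0205, -0.0002, 0.0008], [0, -0.0005, 0.0088, 0.0013, 0.0412, -0.0001, 0.0008], [0, -0.0005, 0.0129, 0.0027, 0.0619, -0.0001, 0.0008], [0, -0.0005, 0.0165, 0.0044, 0.081, -0.0, 0.0008], [0, -0.0005, 0.0199, 0.0066, 0.1001, 0.0, 0.0008]]
[[0, -0.0, 0.004, 0.0002, 0.0191, 0.0, -0.0]]
```

Request:
move_arm(
  moves=[
    [[0, 0, 0.0045, 0.0005, 0.0205, 0, 0], [0, 0, 0.009, 0.0015, 0.041, 0, 0], [0, 0, 0.013, 0.0025, 0.062, 0, 0], [0, 0, 0.0165, 0.0045, 0.081, 0, 0], [0, 0, 0.02, 0.0065, 0.1, 0, 0]],
  ],
)

```text
clock: 3.3
position: [0.6307, 0.1208, 0.0747]
tool_rot: [-2.99, -0.004, 1.527]
force: [-5.5, -1.2, -20.2]
grip_width: 0.0076
finger_force: 19.2
```

Request:
move_arm(
  moves=[
    [[0, 0, 0.004, 0, 0.019, 0, 0], [0, 0, 0.004, 0, 0.019, 0, 0], [0, 0, 0.004, 0, 0.019, 0, 0]],
  ],
)

```text
clock: 3.6
position: [0.6357, 0.12, 0.0728]
tool_rot: [-2.877, 0.001, 1.526]
force: [-4.9, -1.5, 1.7]
grip_width: 0.0072
finger_force: 25.9
```

```bash
python3 - <<'E'
from plan import *
n=now(); w=wheel(.1165,.35,.0335); print(n[0],w[0],n[1].as_euler("xyz"),w[1].as_euler("xyz"))
u=wheel(.1165,.35,.125);v=wheel(.062,.6,.125)
chain(n,[u]+seg(u,v,1)+[wheel(.062,.6,.034)])
E
```

```text
[0.63570722 0.11997867 0.07282049] [0.63651107 0.11886294 0.07146899] [-2.87669621e+00  9.19305472e-04  1.52567449e+00] [-2.79159265  0.          1.51979633]
[-0.001, 0.009, -0.09, 0.014, 0.0, 0.001] rows 1.8
[-0.055, 0.031, 0.004, 0.039, 0.0, -0.0] rows 1.6
[0.0, -0.0, 0.091, 0.0, 0.0, -0.0] rows 1.8
end [0.6416 0.0636 0.0678] [-2.544  0.003  1.52 ]
```

Request:
move_arm(
  moves=[
    [[0, 0, 0.002, 0.001, 0.01, 0, 0], [0, 0, 0.002, 0.001, 0.01, 0, 0]],
  ],
)

```text
clock: 3.8
position: [0.6378, 0.12, 0.072]
tool_rot: [-2.813, 0.0, 1.526]
force: [-4.8, -3.5, 11.6]
grip_width: 0.0076
finger_force: 27.7
```

```bash
python3 - <<'E'
from plan import *
from workcell import bot
n=now(); w=wheel(.1165,.35,.0335); print(n[0],w[0],n[1].as_euler("xyz"),w[1].as_euler("xyz"),bot.observe()["moment"])
g=RS.inv().apply(n[0]-n[1].apply([0,0,.019])-O)-[0,0,.04]; print("wheel",np.arctan2(g[0],g[2]))
E
```

```text
[0.63778993 0.12002716 0.07196209] [0.63651107 0.11886294 0.07146899] [-2.81345010e+00  4.78965875e-04  1.52571983e+00] [-2.79159265  0.          1.51979633] [-0.73757409  1.72587395  0.29661435]
wheel 0.3604822944422949
```

Request:
move_arm(
  moves=[
    [[0.45, 0, 0, 0, 0, 0, 0], [0.45, 0, 0, 0, 0, 0, 0], [0.5, 0, 0, -0.05, 0, 0, 0], [0.5, 0, 0, -0.09, 0, 0, 0], [0.5, 0, 0, -0.09, 0, 0, 0]],
  ],
)

```text
clock: 4.3
position: [0.67, 0.1176, 0.162]
tool_rot: [-2.825, 0.0, 1.522]
force: [-0.5, -0.2, -0.8]
grip_width: 0.0427
finger_force: 0.0
```

```bash
python3 - <<'E'
from plan import *
from meas import *
n=now(); print(n[0]); chain(n,[wheel(.062,.6,.125),wheel(.062,.6,.034)])
a=bot.grab_frame("top")[135:180,195:240,::-1];b=bot.grab_frame("scene")[205:255,280:330,::-1]
cv2.imwrite("pics/w2.png",np.hstack([cv2.resize(a,(400,400),interpolation=cv2.INTER_CUBIC),cv2.resize(b,(400,400),interpolation=cv2.INTER_CUBIC)]))
E
```

```text
[0.66995456 0.11759208 0.16200228]
[-0.055, 0.03, 0.01, 0.045, 0.0, 0.0] rows 1.9
[0.0, -0.0, 0.091, 0.0, 0.0, 0.0] rows 1.8
end [0.6414 0.0639 0.068 ] [-2.543  0.     1.522]
```

Request:
move_arm(
  moves=[
    [[0.55, -0.055, 0.03, 0.01, 0.045, 0, 0], [0.55, -0.055, 0.03, 0.01, 0.045, 0, 0], [0.55, -0.055, 0.03, 0.01, 0.045, 0, 0], [0.55, -0.055, 0.03, 0.01, 0.045, 0, 0]],
  ],
)

```text
clock: 4.8
position: [0.689, 0.0591, 0.1338]
tool_rot: [-2.53, 0.004, 1.521]
force: [0.3, 0.2, -1.1]
grip_width: 0.0469
finger_force: 0.0
```

Request:
move_arm(
  moves=[
    [[0.55, 0, 0, 0.05, 0, 0, 0], [0.55, 0, 0, 0.09, 0, 0, 0], [0.55, 0, 0, 0.09, 0, 0, 0], [0, 0, 0, 0.09, 0, 0, 0], [0, 0, 0, 0.09, 0, 0, 0]],
  ],
)

```text
clock: 5.3
position: [0.6395, 0.062, 0.0649]
tool_rot: [-2.539, 0.003, 1.521]
force: [-0.0, -0.1, -0.2]
grip_width: 0.0188
finger_force: 0.0
```

Request:
move_arm(
  moves=[
    [[0, 0, 0, 0, 0, 0, 0], [0, 0, 0, 0, 0, 0, 0]],
  ],
)

```text
clock: 5.5
position: [0.6395, 0.0619, 0.0649]
tool_rot: [-2.538, 0.003, 1.521]
force: [0.1, 0.2, 7.8]
grip_width: 0.0076
finger_force: 22.7
```

```bash
cat >> plan.py <<'E'
def wang():
    from workcell import bot
    n=now(); g=RS.inv().apply(n[0]-n[1].apply([0,0,.019])-O)-[0,0,.04]; s=bot.observe(); print("wheel",np.arctan2(g[0],g[2]),"r",np.hypot(g[0],g[2]),"y",g[1],n[0],s["force"],s["grip_width"])
E
python3 - <<'E'
from plan import *
n=now(); wang(); print(n[1].as_euler("xyz"))
W_=[wheel(.062,a,.0335) for a in(.47,.34,.21,.08,-.05)]
cum(n,W_,0); cum(W_[-1],[wheel(.062,a,.0335) for a in(-.17,-.28,-.35)],0)
E
```

```text
wheel 0.6075428439761114 r 0.049362267830117205 y 0.05982350994670041 [0.63951332 0.06190245 0.0648898 ] [0.06230863 0.22597889 7.76891112] 0.007640343009041767
[-2.53768333  0.00303911  1.52066397]
[[0, 0.0022, -0.0047, -0.0028, -0.0213, 0.0005, -0.0001], [0, 0.0022, -0.0089, -0.002, -0.042, 0.0005, -0.0001], [0, 0.0022, -0.013, -0.0006, -0.0627, 0.0005, -0.0001], [0, 0.0022, -0.0169, 0.0013, -0.0834, 0.0005, -0.0], [0, 0.0022, -0.0206, 0.0038, -0.1041, 0.0005, 0.0]]
[[0, -0.0, -0.004, 0.0002, -0.0191, 0.0, 0.0], [0, 0.0, -0.0076, 0.0009, -0.0366, -0.0, -0.0], [0, -0.0, -0.0099, 0.0015, -0.0477, 0.0, 0.0]]
```

Request:
move_arm(
  moves=[
    [[0, 0, -0.0045, -0.001, -0.021, 0, 0], [0, 0, -0.009, 0, -0.042, 0, 0], [0, 0, -0.013, 0.001, -0.063, 0, 0], [0, 0, -0.017, 0.003, -0.083, 0, 0], [0, 0, -0.0205, 0.0055, -0.104, 0, 0]],
  ],
)

```text
clock: 6.0
position: [0.6192, 0.063, 0.0712]
tool_rot: [3.088, 0.001, 1.521]
force: [11.8, -4.0, -26.7]
grip_width: 0.0075
finger_force: 20.7
```

Request:
move_arm(
  moves=[
    [[0, 0, -0.004, 0, -0.019, 0, 0], [0, 0, -0.0075, 0.001, -0.037, 0, 0], [0, 0, -0.01, 0.0015, -0.049, 0, 0], [0, 0, -0.01, 0.0015, -0.049, 0, 0]],
  ],
)

```text
clock: 6.4
position: [0.6091, 0.0641, 0.0704]
tool_rot: [2.781, 0.004, 1.523]
force: [5.4, -6.0, 2.3]
grip_width: 0.0073
finger_force: 24.5
```

```bash
python3 - <<'E'
from plan import *
n=now(); wang(); print(n[1].as_euler("xyz"))
E
```

```text
wheel -0.39007834953028425 r 0.0520452239917433 y 0.060476467983594726 [0.6091056  0.0641132  0.07035578] [ 5.4109814  -5.98200269  2.31158194] 0.00728862924169027
[2.78127691 0.00417659 1.52310616]
```

Request:
move_arm(
  moves=[
    [[0, 0, 0.0015, 0, 0.004, 0, 0], [0, 0, 0.0015, 0, 0.004, 0, 0], [0.45, 0, 0.0015, 0, 0.004, 0, 0], [0.45, 0, 0.0015, 0, 0.004, 0, 0], [0.5, 0, 0.0015, -0.05, 0.004, 0, 0]],
  ],
)

```text
clock: 6.9
position: [0.5914, 0.0638, 0.1114]
tool_rot: [2.819, 0.006, 1.521]
force: [0.5, -1.1, 0.9]
grip_width: 0.0428
finger_force: 0.0
```

Request:
move_arm(
  moves=[
    [[0.5, 0, 0, -0.05, 0, 0, 0], [0.5, 0, 0, -0.08, 0, 0, 0], [0.5, 0, 0, -0.08, 0, 0, 0]],
  ],
)

```text
clock: 7.2
position: [0.5679, 0.0659, 0.1961]
tool_rot: [2.805, 0.003, 1.521]
force: [0.5, -1.0, -0.2]
grip_width: 0.0431
finger_force: 0.0
```

```bash
python3 - <<'E'
from plan import *
n=now(); print(n[0],n[1].as_euler("xyz")); b=pose([.401,.308,.16],np.radians(109.5)); chain(n,seg(n,b,2))
E
```

```text
[0.56788846 0.06591037 0.19614624] [2.80543714 0.00295014 1.52082856]
[0.117, -0.09, -0.013, 0.026, 0.005, -0.031] rows 3.0
[0.132, -0.067, 0.004, 0.027, 0.006, -0.031] rows 3.0
end [0.4007 0.3079 0.1603] [-3.139  0.     1.914]
```

Request:
move_arm(
  moves=[
    [[0.5, 0.117, -0.09, -0.013, 0.026, 0.005, -0.031], [0.5, 0.117, -0.09, -0.013, 0.026, 0.005, -0.031], [0.5, 0.117, -0.09, -0.013, 0.026, 0.005, -0.031], [0.5, 0.117, -0.09, -0.013, 0.026, 0.005, -0.031], [0.5, 0.117, -0.09, -0.013, 0.026, 0.005, -0.031]],
  ],
)

```text
clock: 7.7
position: [0.4833, 0.1877, 0.1742]
tool_rot: [2.978, 0.021, 1.719]
force: [1.0, -0.5, 0.5]
grip_width: 0.0428
finger_force: 0.0
```

Request:
move_arm(
  moves=[
    [[0.5, 0.132, -0.067, 0.004, 0.027, 0.006, -0.031], [0.5, 0.132, -0.067, 0.004, 0.027, 0.006, -0.031], [0.5, 0.132, -0.067, 0.004, 0.027, 0.006, -0.031], [0.5, 0.132, -0.067, 0.004, 0.027, 0.006, -0.031], [0.5, 0.132, -0.067, 0.004, 0.027, 0.006, -0.031]],
  ],
)

```text
clock: 8.2
position: [0.3999, 0.3073, 0.1564]
tool_rot: [-3.133, -0.001, 1.914]
force: [0.4, -0.8, -0.5]
grip_width: 0.0428
finger_force: 0.0
```

```bash
python3 - <<'E'
from plan import *
from meas import *
n=now(); print(n[0],n[1].as_euler("xyz")); b=pose([.401,.3085,.026],np.radians(109.5)); chain(n,[b])
a=bot.grab_frame("top")[135:180,195:240,::-1];b=bot.grab_frame("scene")[205:255,280:330,::-1]
cv2.imwrite("pics/w2.png",np.hstack([cv2.resize(a,(400,400),interpolation=cv2.INTER_CUBIC),cv2.resize(b,(400,400),interpolation=cv2.INTER_CUBIC)]))
for a,y in((.35,.114),(-.35,.062)): print(a,[proj(n,W(.053*np.sin(a),y,.04+.053*np.cos(a)))[0].round(1) for n in("top","scene")])
E
```

```text
[0.39988367 0.30730305 0.15643084] [-3.13315299e+00 -1.05228574e-03  1.91443792e+00]
[0.001, 0.003, 0.13, -0.001, -0.0, 0.001] rows 2.6
end [0.4013 0.309  0.0264] [-3.139e+00 -1.000e-03  1.908e+00]
0.35 [array([207.3, 149.4]), array([311.1, 230.9])]
-0.35 [array([224.3, 161.7]), array([287.8, 222.2])]
```

View pics/w2.png

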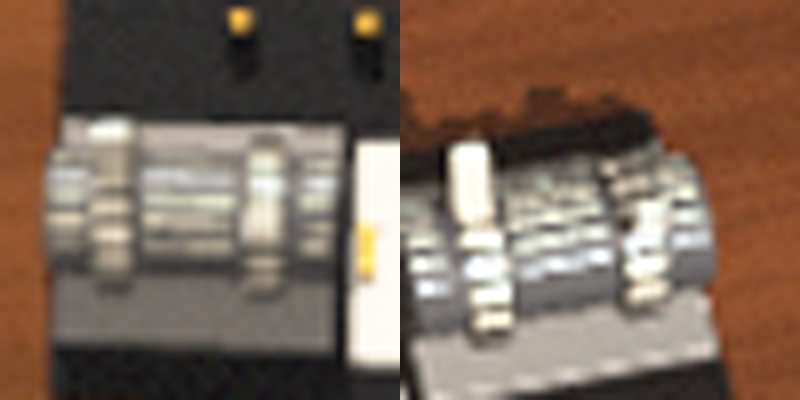

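The image agrees: the left tip is at crop (108,128), as predicted for +0.35, and the right tip is at (468,143), close to the predicted (462,137). Next is grasping the board.

Request:
move_arm(
  moves=[
    [[0.5, 0.001, 0.002, 0.05, -0.001, 0, 0], [0.5, 0.001, 0.002, 0.1, -0.001, 0, 0], [0.5, 0.001, 0.002, 0.13, -0.001, 0, 0], [0.5, 0.001, 0.002, 0.13, -0.001, 0, 0], [0, 0.001, 0.002, 0.13, -0.001, 0, 0]],
  ],
  force=25,
)

```text
clock: 8.8
position: [0.4009, 0.3084, 0.0275]
tool_rot: [-3.14, -0.001, 1.913]
force: [0.1, -0.1, 0.4]
grip_width: 0.0292
finger_force: 0.0
```

Request:
move_arm(
  moves=[
    [[0, 0, 0, 0, 0, 0, 0], [0, 0, 0, 0, 0, 0, 0], [0, 0, 0, 0, 0, 0, 0], [0, 0, 0, 0, 0, 0, 0]],
  ],
)

```text
clock: 9.2
position: [0.4012, 0.309, 0.0281]
tool_rot: [3.141, -0.001, 1.913]
force: [-0.9, -2.6, 13.4]
grip_width: 0.0215
finger_force: 27.7
```

```bash
python3 - <<'E'
from plan import *
from meas import *
for a in(-.45,-.35,-.25):
    c,s=np.cos(a),np.sin(a); print(a,[proj("scene",W(.053*s+d*c,.062,.04+.053*c-d*s))[0].round(1) for d in(-.004,.004)])
im=cv2.imread("pics/w2.png"); col=im[100:200,462:474].mean((1,2)); print((np.arange(100,200)[col>150][[0,-1]])/8+205, im[140:200,468].mean(1).astype(int)[::6])
E
```

```text
-0.45 [array([286.9, 220.1]), array([287.6, 221.8])]
-0.35 [array([287.4, 221.2]), array([288.1, 223.2])]
-0.25 [array([287.9, 222.5]), array([288.6, 224.8])]
[222.875 229.875] [111 221 255 254 249 249 249 249 248 249]
```

```bash
python3 - <<'E'
from plan import *
n=now(); u=(n[0]+[0,0,.165],n[1]); print(W(-.0051,-.0847,0)); h=pose([.6097,-.0812,.15],np.radians(177.5)); chain(n,[u]+seg(u,h,4))
E
```

```text
[ 0.6096888  -0.08122988  0.        ]
[0.0, 0.0, -0.165, 0.0, 0.0, 0.0] rows 3.3
[-0.109, 0.016, 0.011, 0.0, -0.0, -0.047] rows 2.2
[-0.11, -0.016, 0.01, 0.0, -0.0, -0.047] rows 2.2
[-0.1, -0.047, 0.011, 0.0, -0.0, -0.047] rows 2.2
[-0.082, -0.074, 0.011, 0.0, -0.0, -0.048] rows 2.2
end [ 0.6102 -0.0809  0.1496] [ 3.14  -0.     3.101]
```

Request:
move_arm(
  moves=[
    [[0, 0, 0, -0.02, 0, 0, 0], [0, 0, 0, -0.06, 0, 0, 0], [0, 0, 0, -0.11, 0, 0, 0], [0, 0, 0, -0.165, 0, 0, 0], [0, 0, 0, -0.165, 0, 0, 0]],
  ],
)

```text
clock: 9.7
position: [0.4021, 0.3103, 0.1976]
tool_rot: [3.136, -0.003, 1.914]
force: [0.3, 0.6, -2.3]
grip_width: 0.0209
finger_force: 26.5
```

Request:
move_arm(
  moves=[
    [[0, -0.027, 0.004, 0.003, 0, 0, -0.012], [0, -0.055, 0.008, 0.005, 0, 0, -0.023], [0, -0.082, 0.012, 0.008, 0, 0, -0.035], [0, -0.109, 0.016, 0.011, 0, 0, -0.047], [0, -0.109, 0.016, 0.011, 0, 0, -0.047]],
  ],
)

```text
clock: 10.2
position: [0.4536, 0.2078, 0.1802]
tool_rot: [-3.139, -0.001, 2.207]
force: [-0.0, -0.5, -0.5]
grip_width: 0.0215
finger_force: 26.4
```

Request:
move_arm(
  moves=[
    [[0, -0.027, -0.004, 0.003, 0, 0, -0.012], [0, -0.055, -0.008, 0.005, 0, 0, -0.023], [0, -0.082, -0.012, 0.008, 0, 0, -0.035], [0, -0.11, -0.016, 0.01, 0, 0, -0.047], [0, -0.11, -0.016, 0.01, 0, 0, -0.047]],
  ],
)

```text
clock: 10.7
position: [0.506, 0.1104, 0.17]
tool_rot: [-3.14, -0.002, 2.502]
force: [-0.2, 0.5, -1.5]
grip_width: 0.0213
finger_force: 26.4
```

Request:
move_arm(
  moves=[
    [[0, -0.025, -0.012, 0.003, 0, 0, -0.012], [0, -0.05, -0.024, 0.005, 0, 0, -0.023], [0, -0.075, -0.035, 0.008, 0, 0, -0.035], [0, -0.1, -0.047, 0.011, 0, 0, -0.047], [0, -0.1, -0.047, 0.011, 0, 0, -0.047]],
  ],
)

```text
clock: 11.2
position: [0.5582, 0.0136, 0.1587]
tool_rot: [-3.141, -0.002, 2.797]
force: [0.3, -0.6, -0.8]
grip_width: 0.0212
finger_force: 26.4
```

Request:
move_arm(
  moves=[
    [[0, -0.02, -0.018, 0.003, 0, 0, -0.012], [0, -0.041, -0.037, 0.005, 0, 0, -0.024], [0, -0.062, -0.055, 0.008, 0, 0, -0.036], [0, -0.082, -0.074, 0.011, 0, 0, -0.048], [0, -0.082, -0.074, 0.011, 0, 0, -0.048]],
  ],
)

```text
clock: 11.7
position: [0.6104, -0.0833, 0.1474]
tool_rot: [3.142, -0.003, 3.099]
force: [-0.3, 0.5, -1.2]
grip_width: 0.0214
finger_force: 26.4
```

```bash
python3 - <<'E'
from plan import *
from meas import *
n=now(); print(n[0],n[1].as_euler("xyz"),bot.observe()["force"])
z=n[0][2]-.028
for c in("top","scene"):
    f=bot.grab_frame(c)[...,::-1]; cv2.imwrite(f"pics/{c}1.png",f)
    hsv=cv2.cvtColor(f,cv2.COLOR_BGR2HSV); H,S,V=[hsv[...,i].astype(int) for i in range(3)]
    g=box(c,[n[0][0],n[0][1],z],25)&(H>45)&(H<80)&(S>100)&(V>50)
    print(c,g.sum(),rect(c,g,z+.004))
    u,v=proj(c,[n[0][0],n[0][1],z])[0].astype(int); 
    cv2.imwrite(f"pics/c_{c}.png",cv2.resize(f[v-30:v+30,u-40:u+40],(400,300),interpolation=cv2.INTER_CUBIC))
cv2.imwrite("pics/b1.png",np.hstack([cv2.imread("pics/c_top.png"),cv2.imread("pics/c_scene.png")]))
E
```

```text
[ 0.61042739 -0.08332855  0.14739242] [ 3.14154083e+00 -2.61510437e-03  3.09862763e+00] [-0.32618835  0.47917063 -1.20811333]
top 44 (array([599.7, -82.7]), array([35. , 14.9]), 87.9)
scene 91 (array([618. , -82.5]), array([42.2, 27.4]), 75.5)
```

View pics/b1.png

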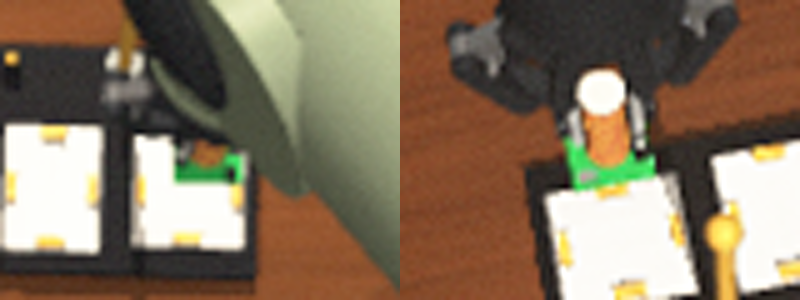

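The top crop shows the board's near edge parallel to the nest. In the scene view the terminal side is right (+y), and the front edge matches the plate's slope. Lowering.

```bash
python3 - <<'E'
from plan import *
n=now(); print(n[0]); chain(n,[pose([.6093,-.0818,.06],np.radians(177.1))])
E
```

```text
[ 0.60958193 -0.07984798  0.14809441]
[-0.0, -0.002, 0.088, 0.0, -0.0, 0.001] rows 1.8
end [ 0.6093 -0.0817  0.0601] [ 3.140e+00 -2.000e-03  3.093e+00]
```

Request:
move_arm(
  moves=[
    [[0, 0.001, -0.001, 0.04, 0, 0, 0.001], [0, 0.001, -0.001, 0.07, 0, 0, 0.001], [0, 0.001, -0.001, 0.088, 0, 0, 0.001], [0, 0.001, -0.001, 0.088, 0, 0, 0.001], [0, 0.001, -0.001, 0.088, 0, 0, 0.001]],
  ],
)

```text
clock: 12.3
position: [0.609, -0.0808, 0.0612]
tool_rot: [3.141, -0.001, 3.096]
force: [0.0, 0.7, -0.8]
grip_width: 0.0212
finger_force: 26.4
```

```bash
python3 - <<'E'
from plan import *
from meas import *
n=now(); print(n[0],n[1].as_euler("xyz"),bot.observe()["force"])
z=n[0][2]-.028
for c in("top","scene"):
    f=bot.grab_frame(c)[...,::-1]; cv2.imwrite(f"pics/{c}2.png",f)
    hsv=cv2.cvtColor(f,cv2.COLOR_BGR2HSV); H,S,V=[hsv[...,i].astype(int) for i in range(3)]
    g=box(c,[n[0][0],n[0][1],z],25)&(H>45)&(H<80)&(S>100)&(V>50)
    print(c,g.sum(),rect(c,g,z+.004)); print((onplane(c,np.argwhere(g)[:,::-1][[0,-1]],[z+.004]*2)*1000).round(1), np.ptp(np.argwhere(g),axis=0))
print(now()[0])
E
```

```text
[ 0.6090049  -0.08076517  0.06117525] [ 3.14063693e+00 -1.35372313e-03  3.09560230e+00] [ 0.03043224  0.69737749 -0.77243851]
top 41 (array([598.6, -80.4]), array([31.4, 12.7]), 88.6)
[[604.7 -90.   37.2]
 [591.8 -95.8  37.2]] [ 4 10]
scene 63 (array([621.8, -85.3]), array([42.5, 23.6]), 62.3)
[[601.4 -98.6  37.2]
 [628.5 -96.6  37.2]] [ 9 15]
[ 0.60934677 -0.08133132  0.06164255]
```

Request:
move_arm(
  moves=[
    [[0, 0, 0, 0.008, 0, 0, 0], [0, 0, 0, 0.014, 0, 0, 0], [0, 0, 0, 0.018, 0, 0, 0], [0, 0, 0, 0.019, 0, 0, 0], [0, 0, 0, 0.019, 0, 0, 0]],
  ],
)

```text
clock: 12.9
position: [0.6084, -0.0816, 0.0408]
tool_rot: [3.141, -0.003, 3.095]
force: [-0.1, 0.7, -1.4]
grip_width: 0.0212
finger_force: 26.4
```

Request:
move_arm(
  moves=[
    [[0, 0, 0, 0.0005, 0, 0, 0], [0, 0, 0, 0.001, 0, 0, 0], [0, 0, 0, 0.0015, 0, 0, 0], [0, 0, 0, 0.0015, 0, 0, 0]],
  ],
)

```text
clock: 13.3
position: [0.6087, -0.0817, 0.0402]
tool_rot: [3.141, -0.002, 3.095]
force: [-4.3, -1.1, 9.3]
grip_width: 0.0213
finger_force: 27.5
```

Request:
move_arm(
  moves=[
    [[0.35, 0, 0, 0, 0, 0, 0], [0.45, 0, 0, 0, 0, 0, 0], [0.45, 0, 0, -0.02, 0, 0, 0], [0.45, 0, 0, -0.07, 0, 0, 0], [0.45, 0, 0, -0.12, 0, 0, 0]],
  ],
)

```text
clock: 13.8
position: [0.6082, -0.0813, 0.1619]
tool_rot: [3.14, -0.003, 3.096]
force: [1.2, -0.6, 0.0]
grip_width: 0.0383
finger_force: 0.0
```

```bash
python3 - <<'E'
from plan import *
n=now(); print(n[0],n[1].as_euler("xyz"))
u=(n[0]*[1,1,0]+[-.05,.02,.19],n[1]); h=wheel(.061,-.30,.12); chain(n,[u]+seg(u,h,3)+[wheel(.061,-.30,.033)])
E
```

```text
[ 0.60824943 -0.0812642   0.16194584] [ 3.14014808 -0.00322491  3.09598329]
[0.051, 0.018, -0.028, 0.0, 0.0, 0.0] rows 1.2
[-0.008, 0.042, 0.012, -0.013, -0.013, 0.083] rows 3.6
[0.016, 0.04, 0.015, -0.012, -0.013, 0.083] rows 3.6
[0.034, 0.025, 0.015, -0.012, -0.012, 0.083] rows 3.6
[-0.0, 0.0, 0.087, -0.001, -0.0, -0.0] rows 1.7
end [0.6122 0.0648 0.0717] [ 2.839e+00 -2.000e-03  1.519e+00]
```

Request:
move_arm(
  moves=[
    [[0.55, 0.051, 0.018, -0.028, 0, 0, 0], [0.55, 0.051, 0.018, -0.028, 0, 0, 0]],
  ],
)

```text
clock: 14.0
position: [0.5571, -0.0596, 0.1917]
tool_rot: [-3.141, 0.001, 3.097]
force: [0.7, 0.3, 0.1]
grip_width: 0.0471
finger_force: 0.0
```

Request:
move_arm(
  moves=[
    [[0.55, -0.008, 0.042, 0.012, -0.013, -0.013, 0.083], [0.55, -0.008, 0.042, 0.012, -0.013, -0.013, 0.083], [0.55, -0.008, 0.042, 0.012, -0.013, -0.013, 0.083], [0.55, -0.008, 0.042, 0.012, -0.013, -0.013, 0.083], [0.55, -0.008, 0.042, 0.012, -0.013, -0.013, 0.083]],
  ],
)

```text
clock: 14.5
position: [0.5684, -0.02, 0.1767]
tool_rot: [3.044, 0.056, 2.569]
force: [-1.0, 0.2, 0.7]
grip_width: 0.047
finger_force: 0.0
```

Request:
move_arm(
  moves=[
    [[0.55, 0.016, 0.04, 0.015, -0.012, -0.013, 0.083], [0.55, 0.016, 0.04, 0.015, -0.012, -0.013, 0.083], [0.55, 0.016, 0.04, 0.015, -0.012, -0.013, 0.083], [0.55, 0.016, 0.04, 0.015, -0.012, -0.013, 0.083], [0.55, 0.016, 0.04, 0.015, -0.012, -0.013, 0.083]],
  ],
)

```text
clock: 15.0
position: [0.5778, 0.0237, 0.1644]
tool_rot: [2.936, 0.058, 2.044]
force: [0.4, 0.3, -0.7]
grip_width: 0.0467
finger_force: 0.0
```

Request:
move_arm(
  moves=[
    [[0.55, 0.034, 0.025, 0.015, -0.012, -0.012, 0.083], [0.55, 0.034, 0.025, 0.015, -0.012, -0.012, 0.083], [0.55, 0.034, 0.025, 0.015, -0.012, -0.012, 0.083], [0.55, 0.034, 0.025, 0.015, -0.012, -0.012, 0.083], [0.55, 0.034, 0.025, 0.015, -0.012, -0.012, 0.083]],
  ],
)

```text
clock: 15.5
position: [0.5873, 0.0664, 0.1525]
tool_rot: [2.844, 0.0, 1.522]
force: [1.0, 0.0, 0.5]
grip_width: 0.047
finger_force: 0.0
```

```bash
python3 - <<'E'
from plan import *
from meas import *
n=now(); print(n[0],n[1].as_euler("xyz")); chain(n,[wheel(.061,-.30,.033)])
for c in("top","scene"):
    f=bot.grab_frame(c)[...,::-1]; cv2.imwrite(f"pics/{c}3.png",f)
    hsv=cv2.cvtColor(f,cv2.COLOR_BGR2HSV); H,S,V=[hsv[...,i].astype(int) for i in range(3)]
    g=box(c,[.609,-.082,.016],22)&(H>45)&(H<80)&(S>100)&(V>50)
    print(c,g.sum(),rect(c,g,.016))
    u,v=proj(c,[.615,-.04,.03])[0].astype(int)
    cv2.imwrite(f"pics/c_{c}.png",cv2.resize(f[v-30:v+30,u-40:u+40],(400,300),interpolation=cv2.INTER_CUBIC))
cv2.imwrite("pics/b2.png",np.hstack([cv2.imread("pics/c_top.png"),cv2.imread("pics/c_scene.png")]))
E
```

```text
[0.58732667 0.06641643 0.15250506] [2.84418954e+00 1.59933246e-04 1.52188636e+00]
[-0.001, 0.0, 0.085, -0.0, -0.0, 0.0] rows 1.7
end [0.6122 0.0642 0.0712] [2.844 0.    1.522]
top 51 (array([606.3, -80.8]), array([35.2, 25.9]), 88.6)
scene 74 (array([616.7, -90.5]), array([50.5, 27.5]), 47.1)
```

View pics/b2.png

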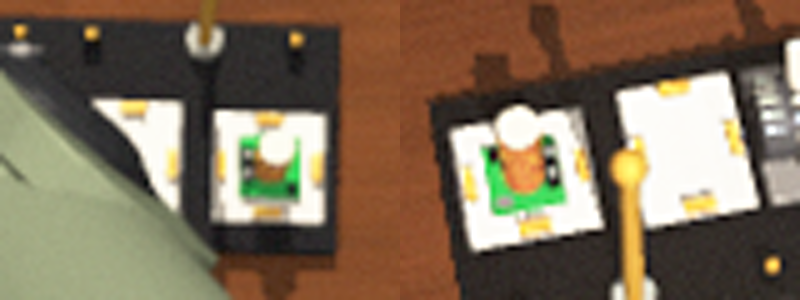

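The board stands square and centred in its nest, with the dark terminal strip on the wheels' side (top crop (248,165)). Next I'll regrip the right wheel to make sure of its setting.

Request:
move_arm(
  moves=[
    [[0.55, -0.001, 0, 0.05, 0, 0, 0], [0.55, -0.001, 0, 0.085, 0, 0, 0], [0.55, -0.001, 0, 0.085, 0, 0, 0], [0, -0.001, 0, 0.085, 0, 0, 0], [0, -0.001, 0, 0.085, 0, 0, 0]],
  ],
  force=20,
)

```text
clock: 16.1
position: [0.6128, 0.0631, 0.0726]
tool_rot: [2.843, -0.002, 1.519]
force: [-0.1, 0.4, -0.0]
grip_width: 0.0189
finger_force: 0.0
```

Request:
move_arm(
  moves=[
    [[0, 0, 0, 0, 0, 0, 0], [0, 0, 0, 0, 0, 0, 0]],
  ],
)

```text
clock: 16.3
position: [0.6125, 0.0631, 0.0727]
tool_rot: [2.842, -0.002, 1.518]
force: [-5.2, -0.7, 9.6]
grip_width: 0.0075
finger_force: 22.7
```

```bash
python3 - <<'E'
from plan import *
n=now(); wang(); print(n[1].as_euler("xyz")); cum(n,[wheel(.061,-.36,.033)],0)
E
```

```text
wheel -0.2908044572853298 r 0.053085834413159255 y 0.05960531183914838 [0.61253497 0.06313813 0.07270215] [-5.19450697 -0.69086034  9.58897697] 0.0075145683203004625
[ 2.84220461e+00 -1.63901683e-03  1.51807062e+00]
[[0, 0.0014, -0.0025, 0.0011, -0.0096, -0.0002, -0.0003]]
```

Request:
move_arm(
  moves=[
    [[0, 0, -0.003, 0.001, -0.011, 0, 0], [0, 0, -0.003, 0.001, -0.011, 0, 0], [0, 0, -0.003, 0.001, -0.011, 0, 0], [0, 0, -0.003, 0.001, -0.011, 0, 0]],
  ],
)

```text
clock: 16.7
position: [0.6101, 0.0627, 0.0708]
tool_rot: [2.773, -0.0, 1.518]
force: [-4.7, -3.3, 10.1]
grip_width: 0.0075
finger_force: 23.2
```

```bash
python3 - <<'E'
from plan import *
n=now(); wang(); print(n[1].as_euler("xyz")); 
u=(n[0]-n[1].apply([0,0,.11]),n[1]); b=pose([.4241,-.2913,.20],np.radians(143.5)); chain(n,[u]+seg(u,b,4))
E
```

```text
wheel -0.3714293363537078 r 0.052069091527922544 y 0.05905109824867883 [0.61007589 0.06268083 0.07079573] [-4.66519822 -3.2742362  10.13401214] 0.007487480282443205
[ 2.77283563e+00 -4.38836194e-04  1.51752622e+00]
[0.0, -0.0, -0.11, 0.0, 0.0, 0.0] rows 2.2
[-0.091, -0.027, -0.018, 0.013, 0.007, -0.039] rows 1.9
[-0.08, -0.05, -0.018, 0.014, 0.008, -0.039] rows 1.9
[-0.065, -0.069, -0.017, 0.013, 0.007, -0.038] rows 1.9
[-0.046, -0.084, -0.013, 0.014, 0.007, -0.039] rows 1.9
end [ 0.4243 -0.291   0.2004] [-3.141  0.     2.503]
```

Request:
move_arm(
  moves=[
    [[0.45, 0, 0, 0, 0, 0, 0], [0.45, 0, 0, 0, 0, 0, 0], [0.5, 0, 0, -0.05, 0, 0, 0], [0.5, 0, 0, -0.11, 0, 0, 0], [0.5, 0, 0, -0.11, 0, 0, 0]],
  ],
)

```text
clock: 17.2
position: [0.5703, 0.0658, 0.1765]
tool_rot: [2.77, -0.003, 1.519]
force: [0.3, 0.1, -1.1]
grip_width: 0.0423
finger_force: 0.0
```

Request:
move_arm(
  moves=[
    [[0.5, -0.091, -0.027, -0.018, 0.013, 0.007, -0.039], [0.5, -0.091, -0.027, -0.018, 0.013, 0.007, -0.039], [0.5, -0.091, -0.027, -0.018, 0.013, 0.007, -0.039]],
  ],
)

```text
clock: 17.5
position: [0.5355, -0.0206, 0.1789]
tool_rot: [2.858, 0.035, 1.759]
force: [-0.1, -1.0, 0.1]
grip_width: 0.0428
finger_force: 0.0
```

Request:
move_arm(
  moves=[
    [[0.5, -0.08, -0.05, -0.018, 0.014, 0.008, -0.039], [0.5, -0.08, -0.05, -0.018, 0.014, 0.008, -0.039], [0.5, -0.08, -0.05, -0.018, 0.014, 0.008, -0.039]],
  ],
)

```text
clock: 17.8
position: [0.4975, -0.1106, 0.1847]
tool_rot: [2.957, 0.042, 2.006]
force: [0.4, 0.0, 0.7]
grip_width: 0.0426
finger_force: 0.0
```

Request:
move_arm(
  moves=[
    [[0.5, -0.065, -0.069, -0.017, 0.013, 0.007, -0.038], [0.5, -0.065, -0.069, -0.017, 0.013, 0.007, -0.038], [0.5, -0.065, -0.069, -0.017, 0.013, 0.007, -0.038]],
  ],
)

```text
clock: 18.1
position: [0.459, -0.2027, 0.1911]
tool_rot: [3.05, 0.032, 2.245]
force: [0.6, 1.5, -0.7]
grip_width: 0.0428
finger_force: 0.0
```

Request:
move_arm(
  moves=[
    [[0.5, -0.046, -0.084, -0.013, 0.014, 0.007, -0.039], [0.5, -0.046, -0.084, -0.013, 0.014, 0.007, -0.039], [0.5, -0.046, -0.084, -0.013, 0.014, 0.007, -0.039], [0.5, -0.046, -0.084, -0.013, 0.014, 0.007, -0.039]],
  ],
)

```text
clock: 18.5
position: [0.4233, -0.2859, 0.1976]
tool_rot: [3.139, 0.0, 2.491]
force: [0.8, 1.5, 0.4]
grip_width: 0.0425
finger_force: 0.0
```

```bash
python3 - <<'E'
from plan import *
from meas import *
n=now(); print(n[0],n[1].as_euler("xyz"))
f=bot.grab_frame("scene")[...,::-1]; im=cv2.resize(f[205:255,280:330],(400,400),interpolation=cv2.INTER_CUBIC); cv2.imwrite("pics/w3.png",im)
for x in(62,66,70): print(((np.argmax(im[100:,x].mean(1)>170)+100.5)/8+204.5).round(2))
n=now(); print(n[0]); chain(n,[pose([.4241,-.2913,.050],np.radians(143.5))])
E
```

```text
[ 0.42327228 -0.28593335  0.19764566] [3.13947306e+00 3.80413990e-05 2.49079979e+00]
221.81
221.69
221.56
[ 0.42359599 -0.28507131  0.19775594]
[-0.004, -0.005, 0.148, 0.0, 0.0, -0.002] rows 3.0
end [ 0.424  -0.2912  0.0497] [3.139 0.    2.505]
```

Request:
move_arm(
  moves=[
    [[0.5, -0.004, -0.005, 0.04, 0, 0, -0.002], [0.5, -0.004, -0.005, 0.08, 0, 0, -0.002], [0.5, -0.004, -0.005, 0.098, 0, 0, -0.002], [0.5, -0.004, -0.005, 0.098, 0, 0, -0.002]],
  ],
)

```text
clock: 18.95
position: [0.4232, -0.2899, 0.098]
tool_rot: [3.139, -0.003, 2.508]
force: [0.0, -1.1, 0.7]
grip_width: 0.0432
finger_force: 0.0
```

```bash
python3 - <<'E'
from plan import *
n=now(); print(n[0],n[1].as_euler("xyz")); chain(n,[pose([.4241,-.2913,.050],np.radians(143.5))])
E
```

```text
[ 0.42322293 -0.28989104  0.09798041] [ 3.13936292 -0.00336252  2.50751899]
[-0.002, -0.001, 0.048, 0.0, -0.001, 0.0] rows 1.0
end [ 0.4242 -0.2917  0.05  ] [3.139e+00 3.000e-03 2.508e+00]
```

Request:
move_arm(
  moves=[
    [[0.5, -0.002, -0.001, 0.03, 0, 0, 0], [0.5, -0.002, -0.001, 0.048, 0, 0, 0], [0.5, -0.002, -0.001, 0.048, 0, 0, 0], [0, -0.002, -0.001, 0.048, 0, 0, 0], [0, -0.002, -0.001, 0.048, 0, 0, 0]],
  ],
  force=30,
)

```text
clock: 19.45
position: [0.4255, -0.2939, 0.0533]
tool_rot: [3.14, 0.002, 2.506]
force: [0.4, 1.1, 2.6]
grip_width: 0.0193
finger_force: 31.5
```

Request:
move_arm(
  moves=[
    [[0, 0, 0, 0, 0, 0, 0], [0, 0, 0, 0, 0, 0, 0], [0, 0, 0, 0, 0, 0, 0]],
  ],
)

```text
clock: 19.75
position: [0.4257, -0.2939, 0.0533]
tool_rot: [3.14, 0.002, 2.506]
force: [0.4, 2.5, 10.6]
grip_width: 0.0195
finger_force: 32.1
```

```bash
python3 - <<'E'
from plan import *
n=now(); print(n[0],n[1].as_euler("xyz")); u=(n[0]*[1,1,0]+[0,0,.20],n[1]); print(W(-.0052,.0032,0)); h=pose([.6141,.0066,.17],np.radians(87.1)); chain(n,[u]+seg(u,h,4))
E
```

```text
[ 0.42569006 -0.29392873  0.05325865] [3.13966525e+00 2.21984978e-03 2.50611341e+00]
[0.61406989 0.00656092 0.        ]
[-0.0, 0.0, -0.147, 0.0, 0.0, 0.0] rows 2.9
[0.006, 0.089, 0.008, 0.0, 0.0, 0.039] rows 1.8
[0.028, 0.084, 0.008, 0.0, 0.0, 0.039] rows 1.8
[0.048, 0.075, 0.007, 0.0, 0.0, 0.04] rows 1.8
[0.064, 0.06, 0.008, 0.0, -0.0, 0.039] rows 1.8
end [0.6138 0.0063 0.1699] [ 3.139 -0.     1.52 ]
```

Request:
move_arm(
  moves=[
    [[0, 0, 0, -0.02, 0, 0, 0], [0, 0, 0, -0.06, 0, 0, 0], [0, 0, 0, -0.105, 0, 0, 0], [0, 0, 0, -0.147, 0, 0, 0], [0, 0, 0, -0.147, 0, 0, 0]],
  ],
)

```text
clock: 20.25
position: [0.4266, -0.2948, 0.2043]
tool_rot: [3.14, 0.007, 2.506]
force: [1.3, 0.5, -1.5]
grip_width: 0.0191
finger_force: 31.1
```

Request:
move_arm(
  moves=[
    [[0, 0.002, 0.03, 0.003, 0, 0, 0.013], [0, 0.004, 0.06, 0.005, 0, 0, 0.026], [0, 0.006, 0.089, 0.008, 0, 0, 0.039], [0, 0.006, 0.089, 0.008, 0, 0, 0.039]],
  ],
)

```text
clock: 20.65
position: [0.4743, -0.2152, 0.1915]
tool_rot: [3.138, -0.0, 2.263]
force: [0.1, -0.4, -1.5]
grip_width: 0.0193
finger_force: 31.1
```

Request:
move_arm(
  moves=[
    [[0, 0.009, 0.028, 0.003, 0, 0, 0.013], [0, 0.018, 0.056, 0.005, 0, 0, 0.026], [0, 0.028, 0.084, 0.008, 0, 0, 0.039], [0, 0.028, 0.084, 0.008, 0, 0, 0.039]],
  ],
)

```text
clock: 21.05
position: [0.5209, -0.1401, 0.1834]
tool_rot: [3.139, -0.002, 2.018]
force: [-0.1, 0.2, -0.3]
grip_width: 0.0192
finger_force: 31.1
```

Request:
move_arm(
  moves=[
    [[0, 0.016, 0.025, 0.003, 0, 0, 0.013], [0, 0.032, 0.05, 0.005, 0, 0, 0.026], [0, 0.048, 0.075, 0.007, 0, 0, 0.04], [0, 0.048, 0.075, 0.007, 0, 0, 0.04]],
  ],
)

```text
clock: 21.45
position: [0.5677, -0.0647, 0.1765]
tool_rot: [3.139, -0.003, 1.767]
force: [-0.2, 0.0, -1.1]
grip_width: 0.0193
finger_force: 31.1
```

Request:
move_arm(
  moves=[
    [[0, 0.021, 0.02, 0.003, 0, 0, 0.013], [0, 0.042, 0.04, 0.005, 0, 0, 0.026], [0, 0.064, 0.06, 0.008, 0, 0, 0.039], [0, 0.064, 0.06, 0.008, 0, 0, 0.039], [0, 0.064, 0.06, 0.008, 0, 0, 0.039]],
  ],
)

```text
clock: 21.95
position: [0.6128, 0.0059, 0.1683]
tool_rot: [3.141, -0.001, 1.522]
force: [0.1, -1.0, -1.1]
grip_width: 0.0192
finger_force: 31.1
```

```bash
python3 - <<'E'
from plan import *
from meas import *
n=now(); print(n[0],n[1].as_euler("xyz"),bot.observe()["force"],bot.observe()["grip_width"])
z=n[0][2]-.053
for c in("top","scene"):
    f=bot.grab_frame(c)[...,::-1]; cv2.imwrite(f"pics/{c}4.png",f)
    u,v=proj(c,[n[0][0],n[0][1],z+.02])[0].astype(int)
    cv2.imwrite(f"pics/c_{c}.png",cv2.resize(f[v-30:v+30,u-40:u+40],(400,300),interpolation=cv2.INTER_CUBIC)); print(c,u-40,v-30)
cv2.imwrite("pics/b3.png",np.hstack([cv2.imread("pics/c_top.png"),cv2.imread("pics/c_scene.png")]))
print(now()[0])
E
```

```text
[0.61281066 0.00585521 0.1682824 ] [ 3.14129220e+00 -1.03308744e-03  1.52185309e+00] [ 0.09768617 -0.98962436 -1.14040389] 0.01918357454157028
top 204 124
scene 225 191
[0.61269615 0.00473199 0.16840084]
```

View pics/b3.png

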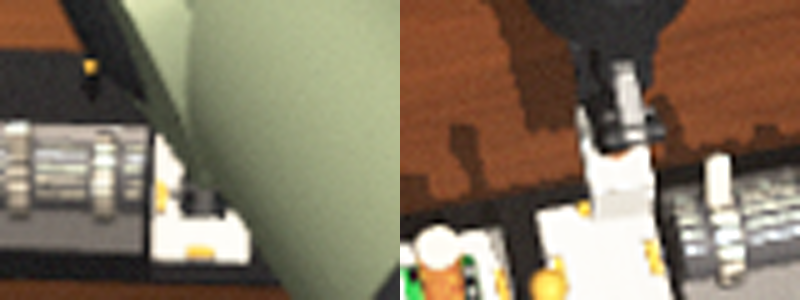

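```bash
python3 - <<'E'
from plan import *
from meas import *
p=np.array([[594,198],[652,189]]); uv=np.c_[225-.4+(p[:,0]-400)/5,191-.4+p[:,1]/5]
z=.1684-.053+.034; X=onplane("scene",uv,[z,z]); print((X*1000).round(1)); m=RS.inv().apply(X.mean(0)-O)*1000; print("stand frame far edge",m, "width",np.linalg.norm(X[0]-X[1]), "ang",np.degrees(np.arctan2(*(X[1]-X[0])[:2])))
print("TCP stand",RS.inv().apply(now()[0]-O)*1000)
# brightness profiles across block top in row
f=cv2.imread("pics/scene4.png"); g=f.min(2)
for v in(224,226,228): print(v,g[v,258:282])
E
```

```text
[[640.8  -7.9 149.4]
 [643.1  20.2 149.4]]
stand frame far edge [ 22.70287502   4.2218798  149.4       ] width 0.028124055146103874 ang 4.737357595222952
TCP stand [ -6.47871788   1.30341278 168.40084236]
224 [ 43  45  44  43 193 255 250 248 249 252 251 249 248 248 246 250 243  66
  26  26  28  32  26  28]
226 [ 34  29  31  38 177 255 250 248 247 249 249 248 246 247 247 247 252 231
  11  28  29  29  29  30]
228 [ 37  41  39  48  76 201 255 249 241 234 248 252 252 243 238 226 215 201
  20  36  42  58  66  75]
```

The scene crop shows the block hanging with its long side along the stand's x. Its far top edge runs from (594,198) to (652,189), about 3 mm left of the TCP in y, and square within about 0.03 rad. I'll lower it close, then look again.

Request:
move_arm(
  moves=[
    [[0, -0.001, 0, 0.04, 0, 0, -0.003], [0, -0.001, 0, 0.075, 0, 0, -0.003], [0, -0.001, 0, 0.092, 0, 0, -0.003], [0, -0.001, 0, 0.092, 0, 0, -0.003], [0, -0.001, 0, 0.092, 0, 0, -0.003]],
  ],
)

```text
clock: 22.55
position: [0.6136, 0.0052, 0.0774]
tool_rot: [3.14, -0.002, 1.538]
force: [0.3, 0.0, -0.7]
grip_width: 0.019
finger_force: 31.0
```

```bash
python3 - <<'E'
from plan import *
from meas import *
n=now(); print(n[0],n[1].as_euler("xyz"),bot.observe()["force"]); print("TCP stand",RS.inv().apply(n[0]-O)*1000)
f=bot.grab_frame("scene")[...,::-1]; cv2.imwrite("pics/scene5.png",f)
u,v=proj("scene",[.63,.01,.03])[0].astype(int); print(u-25,v-22)
a=cv2.resize(f[v-22:v+23,u-25:u+25],(500,450),interpolation=cv2.INTER_CUBIC)
g=bot.grab_frame("top")[...,::-1]; U,Vv=proj("top",[.61,.01,.03])[0].astype(int); print(U-15,Vv-22)
cv2.imwrite("pics/b4.png",np.hstack([a,cv2.resize(g[Vv-22:Vv+23,U-15:U+15],(300,450),interpolation=cv2.INTER_CUBIC)]))
E
```

```text
[0.61361174 0.00515828 0.07744447] [ 3.13998332e+00 -1.54806007e-03  1.53817437e+00] [ 0.31173691  0.03803947 -0.69980449]
TCP stand [-5.58605133  1.77582681 77.44447158]
244 224
227 141
```

View pics/b4.png

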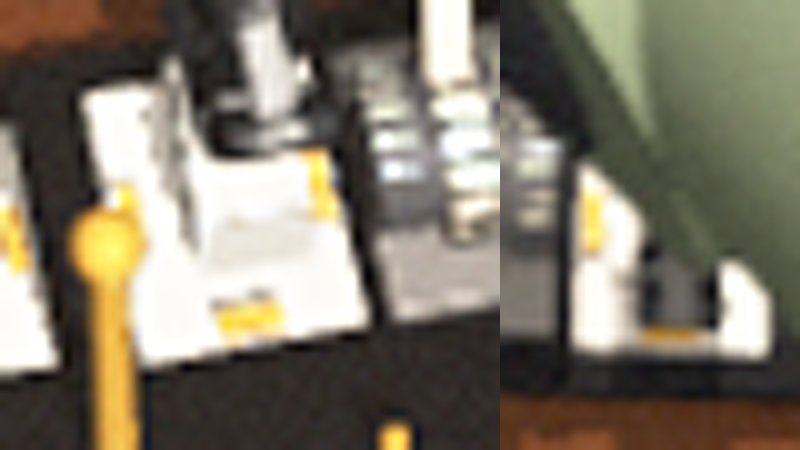

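```bash
python3 - <<'E'
from plan import *
from meas import *
f=cv2.imread("pics/scene5.png"); g=f.mean(2).astype(int)
print("cols",list(range(258,282)))
for v in range(238,254): print(v,g[v,258:282])
z=.0774-.053
for uv,zz in(((264.1,250.3),z),((274.6,248.8),z),((264.1,246.2),z+.034),((274.6,244.8),z+.034)): print(uv,(RS.inv().apply(onplane("scene",uv,[zz])[0]-O)*1000).round(1))
for x,y,zz in((.02,-.012,z),(.02,.018,z),(.02,-.012,z+.034),(.02,.018,z+.034)): print("expected if centred",proj("scene",W(x,y,zz))[0].round(1))
E
```

```text
cols [258, 259, 260, 261, 262, 263, 264, 265, 266, 267, 268, 269, 270, 271, 272, 273, 274, 275, 276, 277, 278, 279, 280, 281]
238 [250 187 179 128 173 224 119  24  38  77 106 130 175 169 128 106  79  72
  71  37  42  51  50 192]
239 [249 182 175 125 160 247 190  81  40  35  52  91 124 165 213 213 187 176
 169  26  29  42  49 107]
240 [251 226 185 148 197 255 252 230 212 214 220 225 236 242 254 253 241 207
 221  93  30  40  42  97]
241 [254 250 191 164 189 255 254 254 254 255 255 254 253 252 250 252 252 196
 213 142  37  39  44  80]
242 [255 249 186 171 159 243 253 251 251 252 252 251 250 250 249 251 247 184
 195 113  31  36  47  76]
243 [250 252 227 173 126 211 254 252 250 251 252 251 251 250 249 250 247 202
 198 159  26  38  41  60]
244 [241 254 253 223 113 192 254 252 250 250 253 253 252 249 241 237 242 216
 203 214  90  29  41  54]
245 [241 254 254 252 142 188 255 252 244 236 246 250 247 241 230 221 212 199
 204 206 136  35  38  59]
246 [229 254 253 250 160 183 254 243 228 214 220 230 230 230 232 235 230 229
 242 234 160  33  44  62]
247 [211 251 253 250 163 180 244 231 228 230 22
[... 237 characters left out ...]
250 251 244 105  33  99]
250 [235 253 251 251 251 244 238 229 227 233 235 237 242 244 244 247 246 248
 250 251 247 164  26  67]
251 [249 252 251 251 251 250 244 244 244 247 248 250 252 253 251 251 249 249
 250 250 253 224  25  37]
252 [254 251 251 251 251 251 251 253 253 253 251 239 241 246 252 251 250 249
 249 250 252 243  50  29]
253 [254 251 250 250 250 251 250 240 241 241 228 178 180 224 251 251 250 249
 250 250 252 244 107  24]
(264.1, 250.3) [16.6 -6.9 24.4]
(274.6, 248.8) [17.9 20.9 24.4]
(264.1, 246.2) [21.  -7.8 58.4]
(274.6, 244.8) [22.6 19.2 58.4]
expected if centred [262.5 251.8]
expected if centred [273.7 249.7]
expected if centred [262.4 246.2]
expected if centred [273.9 244. ]
```

Request:
move_arm(
  moves=[
    [[0, -0.0025, 0, 0, 0, 0, -0.003], [0, -0.0025, 0, 0.005, 0, 0, -0.003], [0, -0.0025, 0, 0.009, 0, 0, -0.003], [0, -0.0025, 0, 0.01, 0, 0, -0.003], [0, -0.0025, 0, 0.01, 0, 0, -0.003]],
  ],
)

```text
clock: 23.15
position: [0.6129, 0.003, 0.066]
tool_rot: [3.141, -0.001, 1.557]
force: [-0.5, -0.0, -0.9]
grip_width: 0.0191
finger_force: 31.0
```

Request:
move_arm(
  moves=[
    [[0, 0, 0, 0.0005, 0, 0, 0], [0, 0, 0, 0.001, 0, 0, 0], [0, 0, 0, 0.0015, 0, 0, 0], [0, 0, 0, 0.0015, 0, 0, 0]],
  ],
)

```text
clock: 23.55
position: [0.6133, 0.0031, 0.0653]
tool_rot: [3.14, -0.001, 1.557]
force: [-0.7, 0.4, 5.6]
grip_width: 0.0189
finger_force: 31.6
```

Contact force is 6 N, so I'll release and back off.

Request:
move_arm(
  moves=[
    [[0.35, 0, 0, 0, 0, 0, 0], [0.45, 0, 0, 0, 0, 0, 0], [0.45, 0, 0, -0.02, 0, 0, 0], [0.45, 0, 0, -0.06, 0, 0, 0], [0.45, 0, 0, -0.11, 0, 0, 0]],
  ],
)

```text
clock: 24.05
position: [0.6119, 0.0028, 0.1747]
tool_rot: [-3.139, -0.002, 1.558]
force: [1.1, 0.5, 0.3]
grip_width: 0.0386
finger_force: 0.0
```

Request:
move_arm(
  moves=[
    [[0.45, 0, -0.05, 0, 0, 0, 0], [0.45, 0, -0.1, 0, 0, 0, 0], [0.45, 0, -0.15, -0.02, 0, 0, 0], [0.45, 0, -0.2, -0.04, 0, 0, 0], [0.45, 0, -0.2, -0.04, 0, 0, 0]],
  ],
)

```text
clock: 24.55
position: [0.4095, 0.005, 0.216]
tool_rot: [3.14, 0.002, 1.558]
force: [0.9, -0.3, 0.0]
grip_width: 0.0383
finger_force: 0.0
```

```bash
python3 - <<'E'
from plan import *
from meas import *
for c in("top","scene"):
    f=bot.grab_frame(c)[...,::-1]; cv2.imwrite(f"pics/{c}6.png",f)
    hsv=cv2.cvtColor(f,cv2.COLOR_BGR2HSV); H,S,V=[hsv[...,i].astype(int) for i in range(3)]
    g=box(c,[.609,-.082,.016],22)&(H>45)&(H<80)&(S>100)&(V>50); print(c,"green",g.sum(),rect(c,g,.016))
    for nm,x,z in(("board",[.6097,-.0812,.073],.073),("block",[.6141,.0066,.1],.1)):
        print(nm,"expected cap px",proj(c,x)[0].round(1))
    u,v=proj(c,[.62,-.01,.04])[0].astype(int); print(u-32,v-26)
    cv2.imwrite(f"pics/c_{c}.png",cv2.resize(f[v-26:v+26,u-32:u+32],(400,325),interpolation=cv2.INTER_CUBIC))
cv2.imwrite("pics/b5.png",np.hstack([cv2.imread("pics/c_top.png"),cv2.imread("pics/c_scene.png")]))
E
```

```text
top green 50 (array([606.3, -80.8]), array([35.2, 25.9]), 88.6)
board expected cap px [273.  159.9]
block expected cap px [244.1 157.2]
217 133
scene green 73 (array([617.5, -89.6]), array([48.1, 27.5]), 47.1)
board expected cap px [232.4 240.1]
block expected cap px [266.3 228.9]
228 217
```

View pics/b5.png

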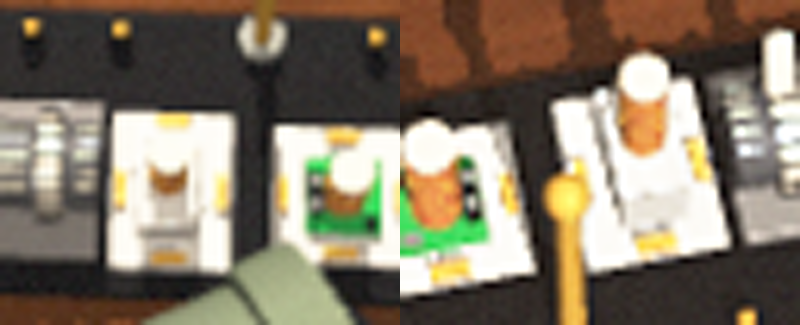

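The top crop shows the block's near face at x 143–197, between stops at 125 and 216, so it is centred in y. The scene cap at (266.5,228.9) matches the expected (266.3,228.9), and the board caps match too. That was an 11th picture, one over the limit, so I'll view no more; a numeric check settles the rest.

```bash
python3 - <<'E'
from plan import *
from meas import *
for c,v0,v1,u0,u1 in(("scene",244,258,260,282),("top",160,176,234,254)):
    f=cv2.imread(f"pics/{c}6.png"); g=f.mean(2).astype(int); print(c,"cols",u0)
    for v in range(v0,v1): print(v,g[v,u0:u1])
for n,s in(("scene",1),("top",-1)):
    for x,y,z in((.025,-.015,.012),(.025,.015,.012),(.025,-.015,.046),(.025,.015,.046)): print(n,proj(n,W(-.0052+s*x,.0032+y,z))[0].round(1))
# tube: orange centroid rows vs expected
for c in("top","scene"):
    f=cv2.imread(f"pics/{c}6.png"); hsv=cv2.cvtColor(f,cv2.COLOR_BGR2HSV); H,S,V=[hsv[...,i].astype(int) for i in range(3)]
    w=box(c,[.6141,.0066,.1],5)&(V>200)&(S<25); m=box(c,[.6141,.0066,.075],9)&(H<22)&(S>70); vs,us=np.nonzero(m)
    for v in np.unique(vs): print(c,"tube row",v,us[vs==v].min(),us[vs==v].max(),end="; ")
    print([proj(c,[.6141,.0066,zz])[0].round(1) for zz in(.05,.07,.095)])
E
```

```text
scene cols 260
244 [250 115 199 254 251 250 251 252 251 250 250 249 249 250 234 179 202 211
  89  35  38  53]
245 [248 113 192 255 251 250 251 251 251 250 250 249 249 251 245 192 203 207
 137  38  46  60]
246 [249 140 195 255 252 251 250 251 252 253 251 249 245 244 248 243 241 237
 164  29  39  58]
247 [253 215 166 252 254 251 244 236 245 250 246 242 233 226 242 252 251 252
 223  27  33  89]
248 [254 248 122 213 252 244 229 209 220 231 229 229 231 232 242 251 250 253
 246  48  29 113]
249 [253 245 123 179 231 226 228 227 228 227 228 227 228 232 245 251 250 251
 244 106  29 100]
250 [252 250 206 175 232 229 228 228 228 228 229 227 226 232 246 250 249 250
 249 164  28  70]
251 [251 253 245 176 230 229 227 227 227 228 229 228 234 237 246 249 250 250
 252 220  22  45]
252 [251 251 245 192 230 231 236 238 233 204 209 229 248 248 249 250 249 249
 252 242  53  28]
253 [251 251 248 234 237 216 225 228 217 175 181 224 251 251 250 249 250 250
 252 243 103  26]
254 [250 250 250 250 245 179 177 193 200 204 194 210 244 252 250 249 250 250
 252 250 165  31]
255 [250 250 250 252 249 204 189 194 197
[... 1925 characters left out ...]
245; top tube row 165 235 235; top tube row 166 236 236; [array([244. , 160.9]), array([244. , 159.5]), array([244.1, 157.6])]
scene tube row 224 257 274; scene tube row 225 257 274; scene tube row 226 257 274; scene tube row 227 257 271; scene tube row 228 257 261; scene tube row 229 257 262; scene tube row 230 257 262; scene tube row 231 257 263; scene tube row 232 263 270; scene tube row 233 263 270; scene tube row 234 263 270; scene tube row 235 263 270; scene tube row 236 263 270; scene tube row 237 263 270; scene tube row 238 263 270; scene tube row 239 263 274; scene tube row 240 264 269; scene tube row 241 265 274; [array([266.2, 237.9]), array([266.3, 234.4]), array([266.3, 229.8])]
```

```bash
python3 -c "
from workcell import bot
print(bot.job_done())"
```

```text
the job is handed in; nothing more can be done
None
```

The job is handed in, with no verdict returned: left wheel at about +0.36 rad (setting 4), right at about −0.31 to −0.37 rad (setting 2), both coils released and within about 2 mm of their nest centres by camera, though I viewed 11 pictures, one over the limit of 10.

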